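Gang up tube blanks in the sawing cradle and wedge the pack

TASK

Ready a batch of square tube blanks for gang sawing: with the scraper block wipe the short offcuts off the open end of the cradle's bed onto the bench, then with the hand rake comb the scattered blanks into one tight parallel row against the end fence, keeping fingers off blanks and offcuts and the rake off the offcuts. Then drop the angle stop, plate towards the row, into the pair of rail notches that leaves just the wedge's width behind the last blank, and drive the wedge down into that gap, taper towards the blanks, until the pack is jammed tight. Leave rake and scraper standing on the bench, off the cradle, and the tape measure and mug where they are.

Things in the scene. Friction and masses are not known exactly. Their poses are not given: they have to be found in the camera images.
- cradle: sawing cradle fixed to the bench: plywood bed 200 (x) x 385 (y) x 9 mm, origin at the centre of its underside. Wooden end fence at the +y end, 32 mm above the bed; the -y end is open, 192.5 mm from the origin. Two aluminium rails along y, inner faces at x = +-75 mm, 14 mm thick, top 24 mm above the bed, with notches along their upper edge
- fence (a point): foot of the end fence's inner face, on the cradle's centre line (cradle x 0, y +167.5, z 9 mm: the height of the bed's top); axes as the cradle's
- notch5 (a point): middle, on the centre line and at bed height, of the rail notch pair for 5 blanks, 121.5 mm from the fence; axes as the cradle's. The pairs for 2, 3, 4 blanks lie 60, 40, 20 mm nearer the fence (+y), that for 6 lies 20 mm farther. Notches are 13 mm wide (y), between round-topped teeth 7 mm thick that stand from 24 to 41.5 mm above the bed
- bar1: one of three to five like square steel tubes 20 x 20 x 140 mm, long axis x, 0.15 kg, origin at the centre of its underside; lies askew on the cradle's bed at the start; may be absent
- bar2: one of three to five like square steel tubes 20 x 20 x 140 mm, long axis x, 0.15 kg, origin at the centre of its underside; lies askew on the cradle's bed at the start; may be absent
- bar3: one of three to five like square steel tubes 20 x 20 x 140 mm, long axis x, 0.15 kg, origin at the centre of its underside; lies askew on the cradle's bed at the start; may be absent
- bar4: one of three to five like square steel tubes 20 x 20 x 140 mm, long axis x, 0.15 kg, origin at the centre of its underside; lies askew on the cradle's bed at the start; may be absent
- bar5: one of three to five like square steel tubes 20 x 20 x 140 mm, long axis x, 0.15 kg, origin at the centre of its underside; lies askew on the cradle's bed at the start; may be absent
- offcut1_centre (a point): centre of one of one to three short offcuts of the same tube, 20 x 20 x 60 mm, long axis y, 0.065 kg; lies on the bed near its open end, behind the blanks, at the start; may be absent
- offcut2_centre (a point): centre of one of one to three short offcuts of the same tube, 20 x 20 x 60 mm, long axis y, 0.065 kg; lies on the bed near its open end, behind the blanks, at the start; may be absent
- offcut3_centre (a point): centre of one of one to three short offcuts of the same tube, 20 x 20 x 60 mm, long axis y, 0.065 kg; lies on the bed near its open end, behind the blanks, at the start; may be absent
- scraper_centre (a point): centre of the scraper block, 33 mm above its underside, z up, 0.25 kg. Block with steel sole 126 (x) x 30 (y) mm, 34 mm high; over it a wooden grip 76 (x) x 22 (y) mm from 1 to 33 mm above this point, pinched along y. Front and back alike; it fits between the rails
- rake_centre (a point): centre of the hand rake, 42 mm above the tips of the teeth it stands on; z up, about 0.25 kg. Two rows of five 7 mm teeth along x, the rows' outer faces at y = +-23.5 mm, 103 mm over the end teeth; board 112 (x) x 56 (y) mm from 12 mm below to 2 mm above this point; over it a wooden grip 80 (x) x 24 (y) mm, to 42 mm above this point, pinched along y. Front and back alike
- stop_centre (a point): axis of the steel angle stop's handle, 36 mm above the underside; z up, about 0.4 kg. Sole 140 (x) mm, y = -20 to +45; plate on its +y edge (y = +35 to +45), 36 mm high, with ears 10 mm thick out to x = +-92, 26 mm up, that drop into a notch pair while the sole rests on the bed. Handle 60 (x) x 20 (y) mm to 36 mm above this point, pinched along y. In use +y faces the fence
- wedge_centre (a point): centre of the wedge, 36 mm above its thin lower end; z up, 80 mm long (x), 0.22 kg. Back face plumb at y = -10 mm; front (+y, faces the blanks) tapers 1 in 4 from y = +4.5 at the foot to +13.5 mm here; above, a wooden grip (y = +-10) to 35 mm above this point, pinched along y. In a tight pack it jams with its foot about 5 mm over the bed; a push of 20 N on its top sets it
- tape_measure: yellow tape measure 58 x 74 x 35 mm, to be left alone; origin at its underside
- old_mug: dotted mug 82 x 114 x 91 mm, to be left alone; origin at its underside
Mind the look-alikes: they are no part of the job. Leave any green or red look-alike of the part that bears wedge_centre alone.

How it is judged:
By the outcome, as a careful person would: the job done as asked, in the order asked, and still so for the second after the job is handed in, with the robot touching nothing.
Of bar1, bar2, bar3, bar4, bar5 only 3 to 5 are there at a start; the rules pass over those that are not, and their reading is None.
Of offcut1, offcut2, offcut3 only 1 to 3 are there at a start; the rules pass over those that are not, and their reading is None.
At some moment in a run one of stop, bar1, bar2, bar3 may be knocked a few centimetres aside while the robot is not near it.
It also fails if it takes over 210 s, if anything falls off the work surface, if the arm or the gripper's body presses on something with over 40 N, if the wrist force passes 120 N, or if a joint passes its speed limit or range.

ROBOT

A 6-joint arm with a two-finger parallel gripper is mounted at the origin on a cart in front of the work surface, level with it; the furniture and walls round the work are solid. World frame = base frame: x ahead of the robot, y to its left, z up, the work surface at z = 0. Lengths are in m, angles in rad, forces in N, time in s.
With the tool pointing down it reaches from about 0.25 to 0.725 m from the base axis. Payload 4 kg.
Tool frame: the origin (TCP) lies at the very end of the fingers, on their centre line; the grasp point (between the pads) lies 19 mm behind it; z points along the fingers, y is the line along which they close (so a half turn about z gives the same grasp; the last joint's range is limited). The gripper opens to 85 mm and grips with 20 to 120 N. Pads are 22 mm wide; open, the fingers measure 114 mm over their backs; the gripper's body (76 mm by 85 mm) begins 54 mm behind the grasp point. The pads swing forward as they close: fully open they stand 13 mm farther back than shut.
Start: joints at [1.247, 0.241, 0.005, 1.335, 0, 1.571], TCP at [0.159, 0.474, 0.231] pointing down, gripper open.
Joint ranges: [-2.72, 2.72], [-1.05, 1.87], [-1.09, 1.28], [-1.99, 2.15], [-1.42, 1.44], [-3.14, 3.14]. Speed limits (rad/s): [2.79, 2.79, 3.14, 3.14, 3.14, 3.14].

INTERFACE

Orientations are given as a unit quaternion [x, y, z, w].
In Python, from workcell import bot, vision, workorder gives the robot as it stands.
- The arm moves only by the shell command python3 -m creep 'ROWS' [OPENING]. ROWS is JSON, a list of rows, each a list of 2 entries, a list of its own where there are three numbers: the shift along the tool's x, y, z in mm, then the turn, a rotation vector about the tool's x, y, z in rad. In form: [[[dx, dy, dz], [wx, wy, wz]], ...]. A call has 1 to 12 rows; each row shifts and turns the commanded pose from where the row before left it, along the tool's axes as they then stand; what a row does not reach is not made up. A row lasts 1/8 s, in which the tool goes at most 62.5 mm and 10.7 degrees, less where a joint would pass 70% of its speed; a pose out of reach is approached as far as the arm can. A call is refused whole if a number of a shift passes 62.5 or a number of a turn 0.188, either way. A call with a gripper value outside its range is refused whole. OPENING is the finger opening in mm, from 0 to 85.4, set as the call begins (- or left out, the last holds). The fingers move at their own pace and stop on an object; the grip force is fixed at half the most. Time passes only in rows, so rows that do not move let the fingers close. It gives the time, the measured TCP pose, the force, the opening and the grip force at its end, in the units of the state.
- bot.get_obs(): the state, without advancing time (a new reading comes with each control period).
- vision.camera(name): name is "scene" or "top" or "wrist"; returns a dict with "image" (420x560x3 uint8, blue, green, red), "z_map" (420x560 float32, m along the optical axis (not along the pixel's ray), 0 where there is no reading), "K" (3x3 intrinsics, pixels), "rvec" (rotation vector, rad) and "tvec" (3), from world to camera coordinates, as OpenCV has them; the wrist camera has in their place "tool_from_camera" (4x4, takes a point from camera to tool coordinates, whose origin is the TCP and whose axes are the flange's). Camera axes: x right, y down, z forward; pixel columns grow to the right and rows downward; lengths in m; the calibration is good to about 2 mm. A picture is of the moment at which its call begins: read the wrist's pose just before it.
- workorder.job_done(): hands the job in; it is judged then, once.
Trained networks look in a picture, given as the dict that the camera call returned (one of the last four; its "shot" number tells which), for a name from the list of things; names that differ only in an ending like _2 or _b are one class to them, and where a whole thing is asked for, a point or a joint stands for the part that bears it (a point fixed in the world has none). Each returns a list of dicts, best first, with "score" (0 to 1); they miss things now and then, are a little off and sometimes report something else, mostly with a low value. They report only what shows in the picture. A call takes as long as a camera call. They do not tell look-alikes from the thing itself.
- vision.spot_in(picture, query): "position" ([column, row] in pixels, amid what is visible of it).
- vision.place_of(picture, query): "position" ([column, row] in pixels: a listed point, or the origin of a listed thing).
The state is a dict: "clock": time; "joint_pos": joint angles; "joint_vel": joint speeds; "tau": joint torques, N m; "eef_pos": TCP position; "tool_rot": TCP orientation; "ft_force": force on the tool from outside, world axes, zero at the start; "ft_torque": the same for the moment, N m; "grip_width": finger opening in m; "grasp_force": force on a finger pad.
Only numpy, scipy, OpenCV 4.12 (cv2) and the standard library are available. Lean on these libraries where they do the work, as an engineer would, in place of code of your own. Each camera call takes 0.05 s, during which the arm holds its last target. There are 200 camera calls.

## Working session

There is one attempt and no reset: what is moved stays moved. The work goes in short steps, Python scripts to look and compute and a shell command to move; the robot and the scene stay as the last step left them, time stands still between calls to the robot, and variables do not carry over. Pictures are saved under pics/ and viewed, at most 17 in all, crops included, and the job is handed in when it is done.

```bash
ls; mkdir -p pics
cat > h.py <<'E'
import numpy as np, cv2
from scipy.spatial.transform import Rotation as R
from workcell import bot, vision, workorder
def cam(n):
    o=bot.get_obs(); c=vision.camera(n)
    if 'rvec' in c:
        Rm=cv2.Rodrigues(np.array(c['rvec'],float))[0]; t=np.array(c['tvec'],float).reshape(3)
        c['Rw']=Rm.T; c['tw']=-Rm.T@t
    else:
        T=np.array(c['tool_from_camera']); Rt=R.from_quat(o['tool_rot']).as_matrix()
        c['Rw']=Rt@T[:3,:3]; c['tw']=Rt@T[:3,3]+np.array(o['eef_pos'])
    return c
def ray(c,p):
    return c['Rw']@np.linalg.solve(c['K'],[p[0],p[1],1.])
def at_z(c,p,z):
    d=ray(c,p); return c['tw']+d*(z-c['tw'][2])/d[2]
def depth(c,p):
    u,v=int(round(p[0])),int(round(p[1])); w=c['z_map'][max(v-1,0):v+2,max(u-1,0):u+2]; w=w[w>0]
    return c['tw']+ray(c,p)*np.median(w) if len(w) else None
def proj(c,P):
    q=c['K']@(c['Rw'].T@(np.array(P)-c['tw'])); return q[:2]/q[2]
def cloud(c):
    H,W=c['z_map'].shape; u,v=np.meshgrid(np.arange(W),np.arange(H)); 
    d=np.stack([u,v,np.ones_like(u)],-1)@np.linalg.inv(c['K']).T*c['z_map'][...,None]
    P=d@c['Rw'].T+c['tw']; P[c['z_map']<=0]=np.nan; return P
E
python3 - <<'E'
from h import *
o=bot.get_obs();print({k:np.round(v,3).tolist() for k,v in o.items()})
for n in('top','scene'):
    c=cam(n);cv2.imwrite(f'pics/{n}0.png',c['image'])
    print(n,c['tw'].round(3))
    for q in ['cradle','fence','notch5','bar1','offcut1_centre','scraper_centre','rake_centre','stop_centre','wedge_centre','tape_measure','old_mug']:
        for r in vision.place_of(c,q)[:6]:
            if r['score']<.2: continue
            p=r['position'];d=depth(c,p)
            print(q,round(r['score'],2),np.round(p,0),None if d is None else d.round(3))
E
```

```text
pics
{'clock': 0.0, 'joint_pos': [1.247, 0.241, 0.004, 1.335, -0.0, 1.571], 'joint_vel': [0.001, -0.001, -0.001, -0.0, 0.0, -0.0], 'tau': [-0.0, -37.232, 25.241, 0.017, -0.0, -0.0], 'eef_pos': [0.159, 0.473, 0.23], 'tool_rot': [0.161, 0.987, -0.001, -0.0], 'ft_force': [-0.059, 0.167, -0.135], 'ft_torque': [0.007, 0.045, -0.001], 'grasp_force': 0.0, 'grip_width': 0.085}
top [3.530e-01 1.000e-03 1.522e+00]
cradle 0.69 [234. 234.] [0.531 0.083 0.03 ]
cradle 0.62 [250. 240.] [0.514 0.037 0.008]
fence 0.64 [189. 225.] [0.555 0.211 0.04 ]
notch5 0.86 [234. 233.] [0.532 0.082 0.03 ]
notch5 0.57 [136. 218.] [0.575 0.361 0.053]
bar1 0.82 [234. 231.] [0.54  0.084 0.03 ]
bar1 0.75 [266. 236.] [ 0.524 -0.009  0.029]
bar1 0.65 [218. 233.] [0.533 0.128 0.03 ]
bar1 0.63 [202. 230.] [0.544 0.176 0.029]
offcut1_centre 0.61 [302. 256.] [ 0.466 -0.113  0.03 ]
scraper_centre 0.68 [136. 216.] [0.579 0.359 0.061]
scraper_centre 0.49 [124. 266.] [0.439 0.383 0.074]
rake_centre 0.93 [405. 256.] [ 0.46  -0.398  0.083]
stop_centre 0.7 [136. 217.] [0.577 0.36  0.053]
stop_centre 0.65 [124. 264.] [0.442 0.386 0
[... 505 characters left out ...]
] [0.526 0.077 0.027]
notch5 0.41 [238. 206.] [0.533 0.078 0.029]
bar1 0.91 [220. 192.] [0.541 0.167 0.014]
bar1 0.7 [258. 226.] [ 0.522 -0.012  0.031]
bar1 0.68 [240. 210.] [0.533 0.074 0.017]
bar1 0.28 [270. 263.] [ 0.459 -0.116  0.028]
offcut1_centre 0.8 [272. 261.] [ 0.467 -0.116  0.029]
scraper_centre 0.64 [184. 150.] [0.569 0.36  0.036]
rake_centre 0.87 [362. 340.] [ 0.435 -0.413  0.071]
rake_centre 0.57 [227. 199.] [0.533 0.125 0.023]
rake_centre 0.29 [255. 230.] [ 0.507 -0.012  0.027]
wedge_centre 0.74 [349. 207.] [ 0.709 -0.158  0.07 ]
wedge_centre 0.7 [395. 311.] [ 0.539 -0.421  0.072]
tape_measure 0.81 [228. 145.] [0.684 0.292 0.03 ]
old_mug 0.66 [399. 258.] [ 0.675 -0.342  0.056]
```

Run:
```python
import cv2
a=cv2.imread('pics/top0.png')[130:310,90:450]
cv2.imwrite('pics/top0c.png',cv2.resize(a,(800,400),interpolation=cv2.INTER_CUBIC))
```

```text
(no output)
```

View pics/top0c.png

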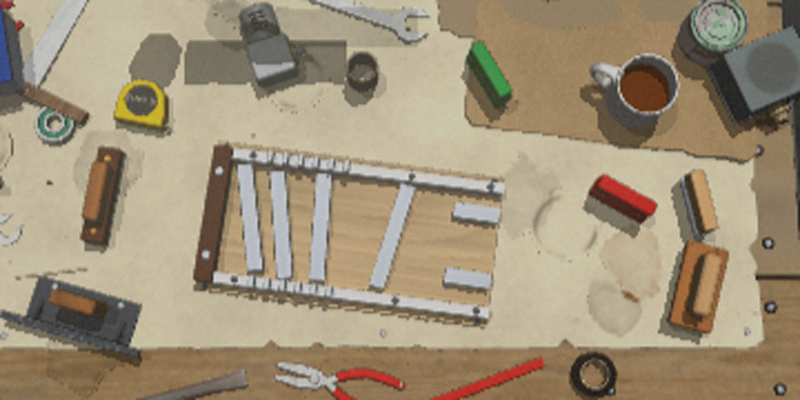

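View pics/scene0.png

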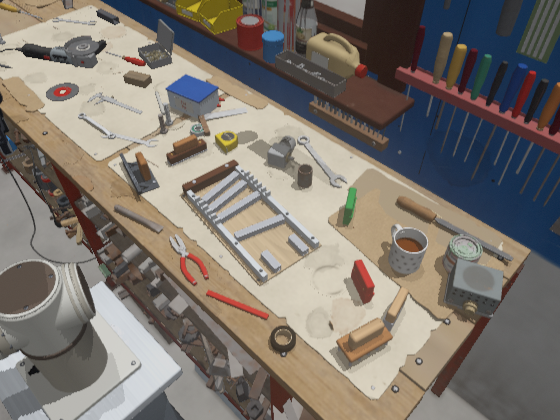

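```bash
cat >> h.py <<'E'
def box(c,xy,r,z0,z1):
    "minAreaRect of cloud points with z0<z<z1 within r of xy: centre, (long,short), yaw of long axis, n, zmed"
    P=cloud(c).reshape(-1,3); m=(np.hypot(P[:,0]-xy[0],P[:,1]-xy[1])<r)&(P[:,2]>z0)&(P[:,2]<z1); Q=P[m]
    if len(Q)<5: return None
    (ctr,(w,h),a)=cv2.minAreaRect((Q[:,:2]*1000).astype(np.float32)); a=np.deg2rad(a)
    if h>w: w,h,a=h,w,a+np.pi/2
    a=(a+np.pi/2)%np.pi-np.pi/2
    return np.round(np.array(ctr)/1000,4),round(w,1),round(h,1),round(a,3),len(Q),np.round(np.median(Q[:,2]),4)
def plan(x,y,z,yc,full=False):
    "tool y axis to world yaw yc (mod pi unless full), TCP to xyz. prints turn wz first, then shift in NEW tool axes mm"
    o=bot.get_obs(); M=R.from_quat(o['tool_rot']).as_matrix(); cur=np.arctan2(M[1,1],M[0,1])
    d=yc-cur; p=2*np.pi if full else np.pi; d=(d+p/2)%p-p/2
    Y=np.array([np.cos(cur+d),np.sin(cur+d),0]); Z=np.array([0,0,-1.]); X=np.cross(Y,Z)
    e=np.array([x,y,z])-o['eef_pos']
    print('turn wz',round(-d,3),'then shift',(np.array([X@e,Y@e,Z@e])*1000).round(1),'q1,q6',np.round([o['joint_pos'][0],o['joint_pos'][5]],2),'tilt',M[:,2].round(4))
E
python3 - <<'E'
from h import *
c=cam('top'); print(c['K'])
print('scr',box(c,(.575,.359),.06,.045,.09), box(c,(.575,.359),.1,.02,.09))
print('stop grip',box(c,(.44,.386),.06,.052,.09),'all',box(c,(.44,.386),.13,.02,.09))
print('rake grip',box(c,(.46,-.398),.08,.06,.1),'all',box(c,(.46,-.398),.1,.03,.1))
print('wedge',box(c,(.564,-.4),.05,.03,.1))
print('fence',box(c,(.555,.211),.15,.035,.06))
w=cam('wrist'); print(w['K'],w['tool_from_camera']); print(R.from_quat(bot.get_obs()['tool_rot']).as_matrix().round(3))
cv2.imwrite('pics/w0.png',w['image'])
a=c['image'][195:295,360:440]; cv2.imwrite('pics/crop_r.png',cv2.resize(a,(480,600),interpolation=cv2.INTER_CUBIC))
print(box(w,(.44,.386),.06,.052,.09),box(w,(.575,.359),.06,.045,.09))
plan(.575,.359,.2,0)
E
```

```text
[[517.49615917   0.         274.49631878]
 [  0.         517.49615917 206.74102678]
 [  0.           0.           1.        ]]
scr (array([0.5815, 0.3686]), 76.6, 23.7, np.float64(-0.137), 244, np.float64(0.0644)) (array([0.5809, 0.3681]), 126.2, 31.9, np.float64(-0.149), 532, np.float64(0.0392))
stop grip (array([0.4397, 0.3887]), 59.3, 19.9, np.float64(1.287), 163, np.float64(0.0706)) all (array([0.481 , 0.3777]), 181.9, 175.5, np.float64(1.292), 665, np.float64(0.0383))
rake grip (array([ 0.4771, -0.4091]), 121.3, 28.5, np.float64(-0.201), 316, np.float64(0.0823)) all (array([ 0.4781, -0.4107]), 157.1, 60.1, np.float64(-0.238), 911, np.float64(0.0485))
wedge (array([ 0.5603, -0.4076]), 89.5, 33.4, np.float64(0.042), 319, np.float64(0.0682))
fence (array([0.5604, 0.2142]), 290.9, 190.3, np.float64(1.34), 755, np.float64(0.0411))
[[340.16628189   0.         277.81645696]
 [  0.         340.16628189 209.40285602]
 [  0.           0.           1.        ]] [[-3.64824525e-04 -9.48788484e-01 -3.15911821e-01  8.19529204e-02]
 [ 9.99999907e-01 -4.18969580e-04  1.03475146e-04 -2.07649404e-04]
 [-2.30533470e-04 -3.15911754e-01  9.48788549e-01 -1.43788272e-01]
 [ 0.00000000e+00  0.00000000e+00  0.00000000e+00  1.00000000e+00]]
[[-0.948  0.318 -0.   ]
 [ 0.318  0.948  0.   ]
 [ 0.     0.    -1.   ]]
None None
turn wz 1.247 then shift [-115.   415.9   31.3] q1,q6 [1.25 1.57] tilt [-0.  0. -1.]
```

View pics/crop_r.png

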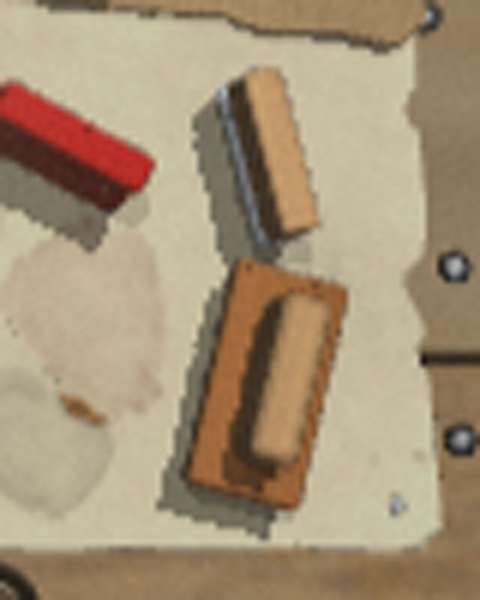

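Run:
```python
from h import *
plan(.5815,.3686,.15,1.434)
```

```text
turn wz -0.187 then shift [-432.8  -46.8   81.3] q1,q6 [1.25 1.57] tilt [-0.  0. -1.]
```

```bash
python3 -m creep '[[[0,0,0],[0,0,-0.187]],[[-43,-5,0],[0,0,0]],[[-43,-5,0],[0,0,0]],[[-43,-5,0],[0,0,0]],[[-43,-5,0],[0,0,0]],[[-43,-5,0],[0,0,0]],[[-43,-5,16],[0,0,0]],[[-43,-5,16],[0,0,0]],[[-43,-5,16],[0,0,0]],[[-43,-5,16],[0,0,0]],[[-43,-2,16],[0,0,0]],[[0,0,0],[0,0,0]]]' 60
python3 - <<'E'
from h import *
w=cam('wrist'); cv2.imwrite('pics/w1.png',w['image'])
print(box(w,(.5815,.3686),.06,.057,.072),box(w,(.5815,.3686),.09,.027,.04))
for r in vision.place_of(w,'scraper_centre')[:2]: print(r['score'],at_z(w,r['position'],.033))
b=box(w,(.5815,.3686),.06,.057,.072)
plan(*b[0],.038,b[3]+np.pi/2)
E
```

```text
clock: 2.8
eef_pos: [0.5803, 0.3666, 0.1476]
tool_rot: [0.07, 0.998, -0.001, -0.002]
ft_force: [-0.6, 1.4, -0.1]
grip_width: 0.0598
grasp_force: 0.0
(array([0.5792, 0.3711]), 74.6, 21.8, np.float64(-0.147), 3067, np.float64(0.0667)) (array([0.58  , 0.3709]), 125.7, 29.7, np.float64(-0.153), 2502, np.float64(0.0349))
0.89 [0.57935175 0.37220154 0.033     ]
turn wz 0.009 then shift [ -0.4   2.7 112.4] q1,q6 [0.57 0.7 ] tilt [-1.8e-03 -6.0e-04 -1.0e+00]
```

```bash
python3 -m creep '[[[0,3,28],[0,0,0.009]],[[0,0,28],[0,0,0]],[[0,0,28],[0,0,0]],[[0,0,20],[0,0,0]],[[0,0,8],[0,0,0]],[[0,0,0],[0,0,0]]]' 60
python3 -m creep '[[[0,0,0],[0,0,0]],[[0,0,0],[0,0,0]],[[0,0,0],[0,0,0]],[[0,0,0],[0,0,0]],[[0,0,-20],[0,0,0]],[[0,0,-40],[0,0,0]],[[0,0,-40],[0,0,0]],[[0,0,0],[0,0,0]]]' 0
python3 - <<'E'
from h import *
w=cam('wrist'); cv2.imwrite('pics/w2.png',w['image'])
c=cam('top')
P=cloud(c).reshape(-1,3)
# rails & fence by height band
m=(P[:,1]>.16)&(P[:,1]<.27)&(P[:,0]>.43)&(P[:,0]<.67)&(P[:,2]>.037)&(P[:,2]<.0445)
print('fence',cv2.minAreaRect((P[m][:,:2]*1000).astype(np.float32)),m.sum())
for q in['notch5','fence','cradle']:
    for r in vision.place_of(c,q)[:2]: print(q,r['score'],at_z(c,r['position'],0 if q=='cradle' else .009))
for r in vision.place_of(c,'offcut1_centre')[:4]: print(r['score'],at_z(c,r['position'],.019))
E
```

```text
clock: 3.65
eef_pos: [0.5784, 0.3724, 0.0399]
tool_rot: [0.072, 0.997, 0.0, 0.0]
ft_force: [0.3, -0.1, 0.4]
grip_width: 0.0602
grasp_force: 0.0
clock: 4.65
eef_pos: [0.5811, 0.3731, 0.1431]
tool_rot: [0.073, 0.997, 0.002, 0.003]
ft_force: [0.4, -0.1, -1.9]
grip_width: 0.0208
grasp_force: 59.2
fence ((553.441162109375, 197.70489501953125), (78.6278305053711, 178.06149291992188), 84.25655364990234) 426
notch5 0.96 [0.52596315 0.08369009 0.009     ]
notch5 0.2 [0.56046272 0.21447107 0.009     ]
fence 0.72 [0.55364138 0.21198706 0.009     ]
cradle 0.65 [0.53214943 0.03908195 0.        ]
0.64 [ 0.46073495 -0.11196288  0.019     ]
```

Run:
```python
from h import *
plan(.35,.03,.28,1.42)
```

```text
turn wz 0.005 then shift [ 174.1 -371.4 -143.3] q1,q6 [0.57 0.72] tilt [-0.0038 -0.0024 -1.    ]
```

```bash
python3 -m creep '[[[16,-38,-14],[0,0,0]],[[16,-38,-14],[0,0,0]],[[18,-38,-14],[0,0,0]],[[18,-38,-14],[0,0,0]],[[18,-38,-14],[0,0,0]],[[18,-38,-14],[0,0,0]],[[18,-38,-14],[0,0,0]],[[18,-38,-14],[0,0,0]],[[18,-38,-14],[0,0,0]],[[18,-32,-14],[0,0,0]],[[0,0,0],[0,0,0]],[[0,0,0],[0,0,0]]]' 0
python3 - <<'E'
from h import *
w=cam('wrist'); cv2.imwrite('pics/w3.png',w['image']); np.savez('w3.npz',P=cloud(w),K=w['K'],Rw=w['Rw'],tw=w['tw'])
for q in['notch5','fence','cradle','bar1','offcut1_centre']:
    for r in vision.place_of(w,q)[:5]: print(q,round(r['score'],2),np.round(r['position']),at_z(w,r['position'],{'cradle':0,'offcut1_centre':.019}.get(q,.009)).round(4))
E
```

```text
clock: 6.45
eef_pos: [0.3507, 0.0274, 0.2789]
tool_rot: [0.073, 0.997, 0.0, -0.0]
ft_force: [0.5, -0.2, -1.7]
grip_width: 0.0207
grasp_force: 59.6
notch5 0.61 [341. 292.] [0.5388 0.089  0.009 ]
fence 0.96 [431. 288.] [0.5512 0.2133 0.009 ]
fence 0.46 [406. 292.] [0.5524 0.1791 0.009 ]
bar1 0.96 [376. 293.] [0.5475 0.1377 0.009 ]
bar1 0.91 [340. 294.] [0.5414 0.0866 0.009 ]
bar1 0.72 [404. 291.] [0.5505 0.1759 0.009 ]
offcut1_centre 0.98 [192. 271.] [ 0.4708 -0.1049  0.019 ]
```

View pics/w3.png

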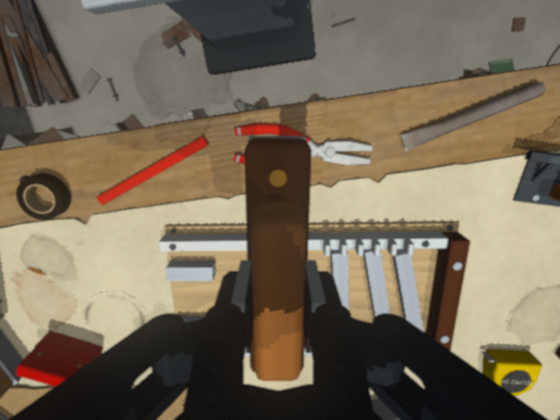

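```bash
cat > fit.py <<'E'
from h import *
from scipy.optimize import minimize
def fitcradle(P,z0=np.array([.535,.045,-.15]),excl=None):
    "match height template of cradle: rails (0.033) & fence (0.041) vs. bed/bench"
    Q=P.reshape(-1,3); Q=Q[np.isfinite(Q[:,0])]
    Q=Q[(np.abs(Q[:,0]-.53)<.17)&(np.abs(Q[:,1]-.04)<.27)&(Q[:,2]<.06)&(Q[:,2]>-.01)]
    def cost(p):
        c,s=np.cos(p[2]),np.sin(p[2]); d=Q[:,:2]-p[:2]; x=d[:,0]*c+d[:,1]*s; y=-d[:,0]*s+d[:,1]*c
        sm=lambda a:1/(1+np.exp(-a/.0012))
        f=sm(y-.1675)*sm(.1925-y)*sm(.1-abs(x))
        r=sm(abs(x)-.075)*sm(.089-abs(x))*sm(.1675-y)*sm(y+.1925)
        isf=np.abs(Q[:,2]-.041)<.003; isr=np.abs(Q[:,2]-.033)<.003
        bars=(np.abs(x)<.073)&(y<.165)
        return np.mean(np.where(bars,0,(f-isf)**2+ (r-isr)**2))
    best=None
    for dx in(-.01,0,.01):
      for dt in(-.05,0,.05):
        r=minimize(cost,z0+[dx,0,dt],method='Nelder-Mead',options=dict(initial_simplex=z0+[dx,0,dt]+np.array([[0,0,0],[.006,0,0],[0,.006,0],[0,0,.03]]),xatol=1e-5,fatol=1e-8))
        if best is None or r.fun<best.fun: best=r
    return best.x,best.fun
def w2c(p,xy):
    d=np.array(xy)-p[:2]; c,s=np.cos(p[2]),np.sin(p[2]); return np.array([d[0]*c+d[1]*s,-d[0]*s+d[1]*c])
def c2w(p,xy):
    c,s=np.cos(p[2]),np.sin(p[2]); return np.array([p[0]+c*xy[0]-s*xy[1],p[1]+s*xy[0]+c*xy[1]])
E
python3 - <<'E'
from fit import *
print('w3',fitcradle(np.load('w3.npz')['P']))
c=cam('top');print('top',fitcradle(cloud(c)))
p=fitcradle(np.load('w3.npz')['P'])[0]
plan(.66,.07,.28,p[2]+np.pi/2)
E
```

```text
w3 (array([ 0.5329253 ,  0.04879335, -0.13629543]), np.float64(0.03489154850641035))
top (array([ 0.5353036 ,  0.04892459, -0.13715342]), np.float64(0.04356907151714914))
turn wz -0.009 then shift [-300.7   83.9   -1.1] q1,q6 [0.08 0.22] tilt [-0.001 -0.    -1.   ]
```

Run:
```python
from fit import *
p=np.array([.5341,.0489,-.137])
c=cam('top');P=cloud(c).reshape(-1,3);P=P[np.isfinite(P[:,0])]
d=P[:,:2]-p[:2];cc,s=np.cos(p[2]),np.sin(p[2]);x=d[:,0]*cc+d[:,1]*s;y=-d[:,0]*s+d[:,1]*cc
im=np.zeros((420,200),np.uint8) # rows y+210, cols x+100
m=(abs(P[:,2]-.029)<.004)&(abs(x)<.0725)&(abs(y)<.2)
for a,b in zip(x[m],y[m]): cv2.circle(im,(int(a*1000+100),int(b*1000+210)),1,255,-1)
im=cv2.morphologyEx(im,cv2.MORPH_CLOSE,np.ones((3,3)))
n,l,st,ce=cv2.connectedComponentsWithStats(im)
for i in range(1,n):
    if st[i,4]<200: continue
    q=np.argwhere(l==i)[:,::-1].astype(np.float32); r=cv2.minAreaRect(q); print('ctr',np.round(np.array(r[0])-[100,210],1),'size',np.round(r[1],0),round(r[2],1),'x',q[:,0].min()-100,q[:,0].max()-100,'y',q[:,1].min()-210,q[:,1].max()-210)
plan(*c2w(p,(0,-.07)),.28,p[2]+np.pi/2)
```

```text
ctr [ -42.  -164.5] size [61. 22.] 87.1 x -53.0 -31.0 y -195.0 -134.0
ctr [  45.  -165.5] size [61. 22.] 90.0 x 34.0 56.0 y -196.0 -135.0
ctr [ -0.3 -59.8] size [ 22. 141.] 80.2 x -71.0 69.0 y -82.0 -38.0
ctr [-1.6 34.9] size [140.  22.] 4.1 x -72.0 68.0 y 20.0 50.0
ctr [-4.5 86. ] size [141.  23.] 12.7 x -74.0 65.0 y 63.0 112.0
ctr [ -0.7 127.8] size [142.  23.] 14.0 x -71.0 67.0 y 102.0 154.0
turn wz -0.008 then shift [-178.8  -23.9   -1. ] q1,q6 [0.08 0.22] tilt [-8.e-04  0.e+00 -1.e+00]
```

```bash
python3 -m creep '[[[-22,-7,0],[0,0,-0.008]],[[-23,-7,0],[0,0,0]],[[-23,-7,0],[0,0,0]],[[-23,-8,20],[0,0,0]],[[-22,-8,20],[0,0,0]],[[-22,-8,30],[0,0,0]],[[-22,-7,30],[0,0,0]],[[-22,-7,30],[0,0,0]],[[0,0,0],[0,0,0]],[[0,0,0],[0,0,0]]]' 0
python3 - <<'E'
from fit import *
p=np.array([.5341,.0489,-.137])
plan(*c2w(p,(0,-.105)),.0505,p[2]+np.pi/2)
E
```

```text
clock: 8.1
eef_pos: [0.5195, -0.0556, 0.1495]
tool_rot: [0.069, 0.998, 0.0, -0.0]
ft_force: [-0.8, -0.4, -2.7]
grip_width: 0.021
grasp_force: 59.6
turn wz -0.001 then shift [-0.2  0.5 99. ] q1,q6 [-0.11  0.03] tilt [-7.e-04  3.e-04 -1.e+00]
```

```bash
python3 -m creep '[[[0,0,30],[0,0,0]],[[0,0,30],[0,0,0]],[[0,0,25],[0,0,0]],[[0,0,9],[0,0,0]],[[0,0,4],[0,0,0]],[[0,0,0],[0,0,0]]]' 0
python3 -m creep '[[[0,-6,0],[0,0,0]],[[0,-9,0],[0,0,0]],[[0,-9,0],[0,0,0]],[[0,-9,0],[0,0,0]],[[0,-9,0],[0,0,0]],[[0,-9,0],[0,0,0]],[[0,-9,0],[0,0,0]],[[0,-9,0],[0,0,0]],[[0,-9,0],[0,0,0]],[[0,-9,0],[0,0,0]],[[0,-9,0],[0,0,0]],[[0,-9,0],[0,0,0]]]' 0
python3 - <<'E'
from h import *
c=cam('scene');cv2.imwrite('pics/s1.png',cv2.resize(c['image'][150:350,160:440],(784,560),interpolation=cv2.INTER_CUBIC))
E
```

```text
clock: 8.85
eef_pos: [0.5205, -0.0559, 0.0524]
tool_rot: [0.069, 0.998, -0.0, 0.001]
ft_force: [-1.1, 0.1, -2.9]
grip_width: 0.0208
grasp_force: 59.6
clock: 10.35
eef_pos: [0.5052, -0.1605, 0.0513]
tool_rot: [0.069, 0.998, -0.0, -0.0]
ft_force: [-0.4, 0.2, -3.4]
grip_width: 0.0208
grasp_force: 59.6
```

View pics/s1.png

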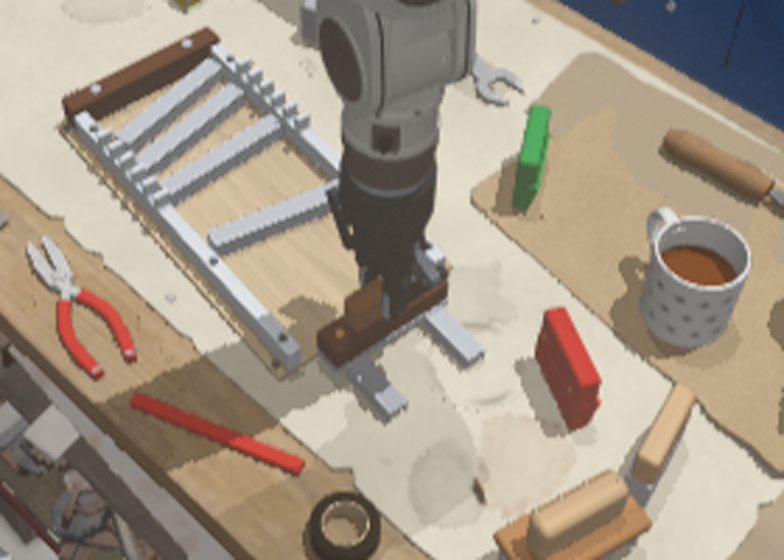

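```bash
python3 -m creep '[[[0,3,-10],[0,0,0]],[[0,0,-40],[0,0,0]],[[0,0,-50],[0,0,0]],[[0,0,-20],[0,0,0]],[[0,0,0],[0,0,0]]]' 0
python3 - <<'E'
from fit import *
plan(.58,.37,.15,-.147+np.pi/2)
E
```

```text
clock: 11.02
eef_pos: [0.5074, -0.157, 0.1741]
tool_rot: [0.069, 0.998, -0.001, 0.003]
ft_force: [0.3, -0.7, -3.3]
grip_width: 0.0211
grasp_force: 59.8
turn wz 0.01 then shift [  5.4 532.   24.1] q1,q6 [-0.3  -0.16] tilt [ 0.0055 -0.0017 -1.    ]
```

```bash
python3 -m creep '[[[0,30,0],[0,0,0.01]],[[0,50,0],[0,0,0]],[[0,50,0],[0,0,0]],[[0,50,0],[0,0,0]],[[0,50,0],[0,0,0]],[[0,50,0],[0,0,0]],[[0,50,0],[0,0,0]],[[5,50,0],[0,0,0]],[[0,50,0],[0,0,0]],[[0,50,0],[0,0,0]],[[0,52,22],[0,0,0]],[[0,0,0],[0,0,0]]]' 0
python3 -m creep '[[[0,0,30],[0,0,0]],[[0,0,30],[0,0,0]],[[0,0,30],[0,0,0]],[[0,0,12],[0,0,0]],[[0,0,4],[0,0,0]],[[0,0,0],[0,0,0]]]' 0
python3 - <<'E'
from fit import *
plan(.58,.37,.040,-.147+np.pi/2)
E
```

```text
clock: 12.52
eef_pos: [0.5757, 0.3731, 0.1429]
tool_rot: [0.071, 0.997, -0.002, -0.004]
ft_force: [-1.1, -0.8, -2.7]
grip_width: 0.0209
grasp_force: 59.9
clock: 13.28
eef_pos: [0.5793, 0.3702, 0.0442]
tool_rot: [0.074, 0.997, 0.0, 0.001]
ft_force: [0.2, 0.3, -3.5]
grip_width: 0.0208
grasp_force: 60.0
turn wz -0.001 then shift [-0.7 -0.1  4.2] q1,q6 [0.57 0.72] tilt [ 1.1e-03  6.0e-04 -1.0e+00]
```

```bash
python3 -m creep '[[[0,0,3],[0,0,0]],[[0,0,1],[0,0,0]],[[0,0,0],[0,0,0]]]' 0
python3 -m creep '[[[0,0,0],[0,0,0]],[[0,0,0],[0,0,0]],[[0,0,-15],[0,0,0]],[[0,0,-40],[0,0,0]],[[0,0,-60],[0,0,0]],[[0,0,-30],[0,0,0]],[[0,0,0],[0,0,0]]]' 60
python3 - <<'E'
from fit import *
c=cam('top')
print('rake grip',box(c,(.477,-.409),.05,.078,.092),'board',box(c,(.477,-.409),.075,.038,.05), 'wedge',box(c,(.56,-.408),.045,.062,.08))
print('scr',box(c,(.58,.37),.06,.057,.09),'stop',box(c,(.44,.386),.06,.062,.09))
plan(.477,-.409,.2,-.22+np.pi/2)
E
```

```text
clock: 13.65
eef_pos: [0.5794, 0.3704, 0.0407]
tool_rot: [0.074, 0.997, 0.001, 0.001]
ft_force: [-0.5, -0.4, 2.8]
grip_width: 0.0212
grasp_force: 60.5
clock: 14.52
eef_pos: [0.5808, 0.3714, 0.1898]
tool_rot: [0.074, 0.997, 0.003, 0.004]
ft_force: [0.5, 0.0, -0.4]
grip_width: 0.0602
grasp_force: 0.0
rake grip (array([ 0.4616, -0.4068]), 68.6, 25.0, np.float64(-0.294), 189, np.float64(0.0833)) board (array([ 0.4741, -0.4102]), 144.1, 57.3, np.float64(-0.273), 419, np.float64(0.044)) wedge (array([ 0.5653, -0.4096]), 78.8, 21.7, np.float64(0.24), 196, np.float64(0.0707))
scr (array([0.5788, 0.3678]), 69.5, 23.6, np.float64(-0.152), 129, np.float64(0.065)) stop None
turn wz 0.072 then shift [ -69.9 -783.3  -13.1] q1,q6 [0.57 0.72] tilt [ 0.0038  0.0024 -1.    ]
```

```bash
python3 -m creep '[[[0,0,0],[0,0,0.14]],[[-8,-60,0],[0,0,0]],[[-8,-60,0],[0,0,0]],[[-8,-60,0],[0,0,0]],[[-8,-60,0],[0,0,0]],[[-8,-60,0],[0,0,0]],[[-8,-60,0],[0,0,0]],[[-8,-60,0],[0,0,0]],[[-8,-60,0],[0,0,0]],[[-8,-60,0],[0,0,0]],[[-8,-60,0],[0,0,0]],[[-8,-60,0],[0,0,0]]]' 60
python3 -m creep '[[[-10,-60,10],[0,0,0]],[[-10,-60,10],[0,0,0]],[[0,0,0],[0,0,0]],[[0,0,0],[0,0,0]]]' 60
python3 - <<'E'
from fit import *
w=cam('wrist');cv2.imwrite('pics/w4.png',w['image'])
b=box(w,(.461,-.408),.06,.075,.095);print(b,box(w,(.47,-.41),.08,.038,.05),box(w,(.565,-.41),.06,.06,.08))
plan(*b[0],.05,b[3]+np.pi/2)
E
```

```text
clock: 16.08
eef_pos: [0.4743, -0.289, 0.1827]
tool_rot: [0.143, 0.99, 0.001, -0.001]
ft_force: [1.0, 0.7, -0.1]
grip_width: 0.0598
grasp_force: 0.0
clock: 16.58
eef_pos: [0.4599, -0.4077, 0.1626]
tool_rot: [0.144, 0.99, 0.001, -0.001]
ft_force: [0.5, 0.4, -0.4]
grip_width: 0.06
grasp_force: 0.0
(array([ 0.455 , -0.4052]), 78.5, 23.6, np.float64(-0.272), 3607, np.float64(0.0846)) (array([ 0.472 , -0.4098]), 145.5, 56.2, np.float64(-0.276), 5744, np.float64(0.045)) (array([ 0.5641, -0.4098]), 80.1, 20.5, np.float64(0.204), 2199, np.float64(0.0717))
turn wz -0.015 then shift [  5.9   0.4 113.3] q1,q6 [-0.72 -0.44] tilt [-0.0017  0.0021 -1.    ]
```

View pics/w4.png

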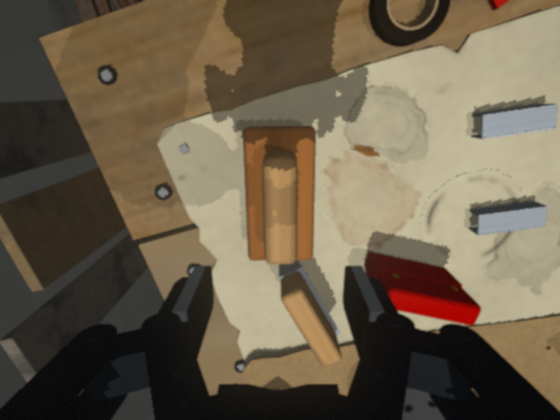

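```bash
python3 -m creep '[[[6,0,28],[0,0,-0.015]],[[0,0,28],[0,0,0]],[[0,0,28],[0,0,0]],[[0,0,20],[0,0,0]],[[0,0,8],[0,0,0]],[[0,0,0],[0,0,0]]]' 60
python3 -m creep '[[[0,0,0],[0,0,0]],[[0,0,0],[0,0,0]],[[0,0,0],[0,0,0]],[[0,0,0],[0,0,0]],[[0,0,-10],[0,0,0]],[[0,0,-40],[0,0,0]],[[0,0,-40],[0,0,0]],[[0,0,-20],[0,0,0]],[[0,0,0],[0,0,0]]]' 0
python3 - <<'E'
from fit import *
c=cam('top');P=cloud(c); np.save('top1.npy',P)
p=np.array([.5341,.0489,-.137]);print(fitcradle(P))
P=P.reshape(-1,3);P=P[np.isfinite(P[:,0])]
d=P[:,:2]-p[:2];cc,s=np.cos(p[2]),np.sin(p[2]);x=d[:,0]*cc+d[:,1]*s;y=-d[:,0]*s+d[:,1]*cc
im=np.zeros((420,200),np.uint8)
m=(abs(P[:,2]-.029)<.004)&(abs(x)<.0725)&(abs(y)<.2)
for a,b in zip(x[m],y[m]): cv2.circle(im,(int(a*1000+100),int(b*1000+210)),1,255,-1)
im=cv2.morphologyEx(im,cv2.MORPH_CLOSE,np.ones((3,3)))
n,l,st,ce=cv2.connectedComponentsWithStats(im)
for i in range(1,n):
    if st[i,4]<200: continue
    q=np.argwhere(l==i)[:,::-1].astype(np.float32); r=cv2.minAreaRect(q); print('ctr',np.round(np.array(r[0])-[100,210],1),'size',np.round(r[1],0),round(r[2],1),'x',q[:,0].min()-100,q[:,0].max()-100,'y',q[:,1].min()-210,q[:,1].max()-210)
print('stop',box(c,(.44,.386),.08,.062,.09))
o=bot.get_obs();print(o['eef_pos'],o['grip_width'])
plan(*c2w(p,(0,-.15)),.17,p[2]+np.pi/2)
E
```

```text
clock: 17.38
eef_pos: [0.4556, -0.4057, 0.0524]
tool_rot: [0.135, 0.991, 0.0, -0.0]
ft_force: [0.6, 0.6, 0.2]
grip_width: 0.0601
grasp_force: 0.0
clock: 18.5
eef_pos: [0.4558, -0.4077, 0.164]
tool_rot: [0.136, 0.991, -0.001, 0.001]
ft_force: [-0.3, -0.0, -2.8]
grip_width: 0.023
grasp_force: 60.4
(array([ 0.53502979,  0.04928773, -0.13674067]), np.float64(0.039612980377983))
ctr [ -0.1 -59.9] size [ 22. 142.] 80.2 x -71.0 71.0 y -82.0 -38.0
ctr [-1.2 34.7] size [141.  23.] 4.0 x -72.0 69.0 y 20.0 50.0
ctr [-4.7 86. ] size [142.  22.] 12.6 x -74.0 64.0 y 61.0 111.0
ctr [ -1.3 127.4] size [141.  23.] 14.7 x -71.0 65.0 y 102.0 153.0
stop (array([0.4399, 0.3898]), 59.1, 19.6, np.float64(1.291), 154, np.float64(0.0704))
[ 0.45499953 -0.40696153  0.16226005] 0.02313546347670205
turn wz -0.136 then shift [-16.1 312.4  -7.7] q1,q6 [-0.73 -0.46] tilt [-0.e+00 -4.e-04 -1.e+00]
```

```bash
python3 -m creep '[[[0,0,0],[0,0,-0.136]],[[-2,35,0],[0,0,0]],[[-2,35,0],[0,0,0]],[[-2,35,0],[0,0,0]],[[-2,35,0],[0,0,0]],[[-2,35,0],[0,0,0]],[[-2,35,0],[0,0,0]],[[-2,35,0],[0,0,0]],[[-2,35,0],[0,0,0]],[[0,35,0],[0,0,0]],[[0,29,0],[0,0,0]],[[0,0,0],[0,0,0]]]' 0
python3 -m creep '[[[0,0,20],[0,0,0]],[[0,0,30],[0,0,0]],[[0,0,10],[0,0,0]],[[0,0,0],[0,0,0]],[[0,0,0],[0,0,0]]]' 0
python3 - <<'E'
from fit import *
p=np.array([.5345,.049,-.137])
plan(*c2w(p,(0,-.118)),.062,p[2]+np.pi/2)
c=cam('scene');cv2.imwrite('pics/s2.png',cv2.resize(c['image'][150:350,160:440],(784,560),interpolation=cv2.INTER_CUBIC))
E
```

```text
clock: 20.05
eef_pos: [0.5167, -0.0663, 0.1603]
tool_rot: [0.067, 0.998, 0.0, -0.002]
ft_force: [0.5, 0.4, -2.2]
grip_width: 0.0232
grasp_force: 60.4
clock: 20.68
eef_pos: [0.5187, -0.0686, 0.1031]
tool_rot: [0.069, 0.998, -0.0, 0.001]
ft_force: [0.0, -0.6, -3.0]
grip_width: 0.0234
grasp_force: 60.3
turn wz -0.0 then shift [ 0.4  0.7 41.1] q1,q6 [-0.13  0.01] tilt [ 1.5e-03 -3.0e-04 -1.0e+00]
```

View pics/s2.png

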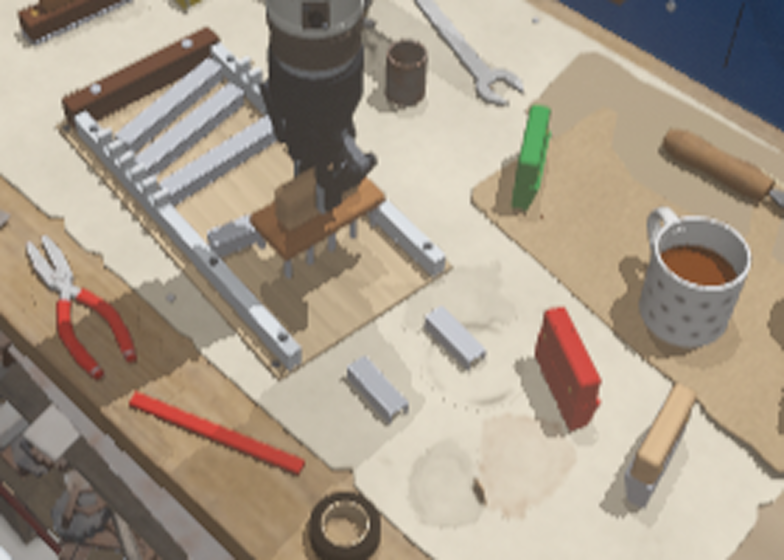

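```bash
python3 -m creep '[[[0,0,25],[0,0,0]],[[0,0,12],[0,0,0]],[[0,0,4],[0,0,0]],[[0,0,0],[0,0,0]]]' 0
python3 -m creep '[[[0,5,0],[0,0,0]],[[0,10,0],[0,0,0]],[[0,10,0],[0,0,0]],[[0,10,0],[0,0,0]],[[0,10,0],[0,0,0]],[[0,10,0],[0,0,0]],[[0,10,0],[0,0,0]],[[0,10,0],[0,0,0]],[[0,10,0],[0,0,0]],[[0,10,0],[0,0,0]],[[0,10,0],[0,0,0]],[[0,10,0],[0,0,0]]]' 0
python3 - <<'E'
from fit import *
p=np.array([.5345,.049,-.137])
plan(*c2w(p,(0,.064)),.062,p[2]+np.pi/2);print(w2c(p,bot.get_obs()['eef_pos'][:2]))
c=cam('scene');cv2.imwrite('pics/s3.png',cv2.resize(c['image'][150:350,160:440],(784,560),interpolation=cv2.INTER_CUBIC))
E
```

```text
clock: 21.22
eef_pos: [0.5178, -0.0681, 0.0625]
tool_rot: [0.068, 0.998, -0.0, 0.0]
ft_force: [-4.0, 0.9, 3.6]
grip_width: 0.0231
grasp_force: 61.0
clock: 22.72
eef_pos: [0.5343, 0.0444, 0.0622]
tool_rot: [0.069, 0.998, -0.003, 0.001]
ft_force: [-0.5, -9.0, 6.3]
grip_width: 0.0235
grasp_force: 61.6
turn wz -0.001 then shift [ 0.5 68.6  0.2] q1,q6 [0.09 0.22] tilt [ 0.0016 -0.0052 -1.    ]
[ 0.00045826 -0.00460294]
```

View pics/s3.png

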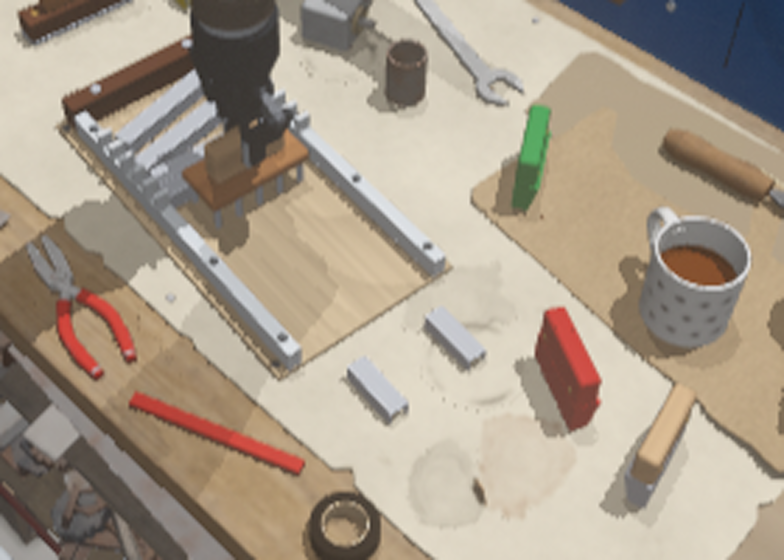

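```bash
python3 -m creep '[[[0,8,-1],[0,0,0]],[[0,8,0],[0,0,0]],[[0,8,0],[0,0,0]],[[0,8,0],[0,0,0]],[[0,8,0],[0,0,0]],[[0,8,0],[0,0,0]],[[0,6,0],[0,0,0]],[[0,5,0],[0,0,0]],[[0,4,0],[0,0,0]],[[0,0,0],[0,0,0]]]' 0
python3 -m creep '[[[0,2,0],[0,0,0]],[[0,2,0],[0,0,0]],[[0,1,0],[0,0,0]],[[0,0,0],[0,0,0]]]' 0
python3 - <<'E'
from fit import *
p=np.array([.5345,.049,-.137])
print(w2c(p,bot.get_obs()['eef_pos'][:2]),bot.get_obs()['ft_force'])
E
```

```text
clock: 24.02
eef_pos: [0.5417, 0.1071, 0.0623]
tool_rot: [0.069, 0.998, -0.002, -0.0]
ft_force: [-1.6, -8.1, 4.0]
grip_width: 0.023
grasp_force: 61.3
clock: 24.52
eef_pos: [0.5419, 0.1089, 0.0625]
tool_rot: [0.069, 0.998, -0.005, -0.0]
ft_force: [-2.4, -15.2, 7.8]
grip_width: 0.0231
grasp_force: 61.9
[-0.00083711  0.0603755 ] [ -2.3853269  -15.24965611   7.77486443]
```

```bash
python3 -m creep '[[[0,3,0],[0,0,0]],[[0,3,0],[0,0,0]],[[0,2,0],[0,0,0]],[[0,0,0],[0,0,0]],[[0,0,0],[0,0,0]]]' 0
python3 - <<'E'
from fit import *
p=np.array([.5345,.049,-.137])
print(w2c(p,bot.get_obs()['eef_pos'][:2]),bot.get_obs()['ft_force'])
c=cam('scene');cv2.imwrite('pics/s4.png',cv2.resize(c['image'][150:270,160:320],(800,600),interpolation=cv2.INTER_CUBIC))
E
```

```text
clock: 25.15
eef_pos: [0.5423, 0.1106, 0.0629]
tool_rot: [0.071, 0.997, -0.012, -0.0]
ft_force: [-4.6, -29.8, 13.3]
grip_width: 0.023
grasp_force: 62.8
[-0.00067238  0.06205589] [ -4.61360589 -29.82319548  13.26189847]
```

View pics/s4.png

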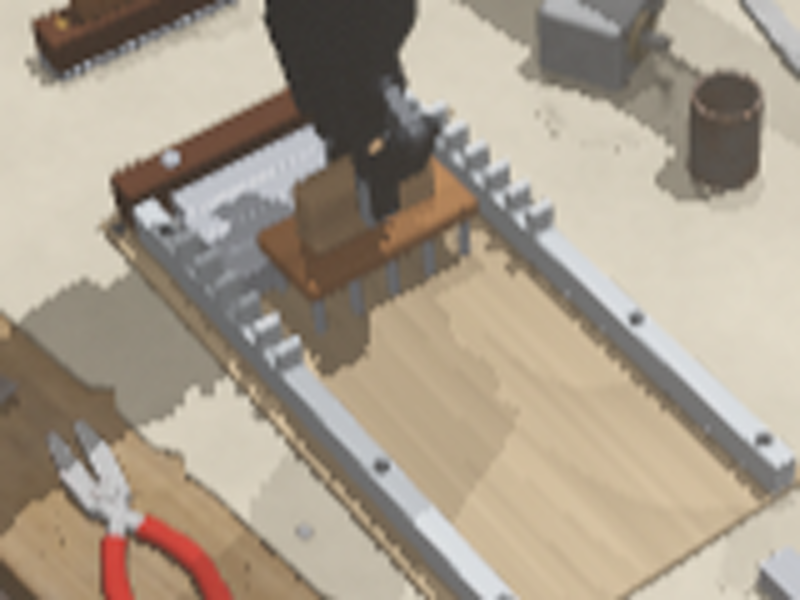

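```bash
python3 -m creep '[[[0,-8,0],[0,0,0]],[[0,-10,0],[0,0,0]],[[0,-6,-5],[0,0,0]],[[0,0,-40],[0,0,0]],[[0,-20,-50],[0,0,0]],[[0,-50,-20],[0,0,0]],[[0,-60,0],[0,0,0]],[[0,-60,0],[0,0,0]],[[0,-60,0],[0,0,0]],[[0,0,0],[0,0,0]]]' 0
cat > bars.py <<'E'
from fit import *
def bars(c,p,sz=.004):
    P=cloud(c).reshape(-1,3);P=P[np.isfinite(P[:,0])]
    d=P[:,:2]-p[:2];cc,s=np.cos(p[2]),np.sin(p[2]);x=d[:,0]*cc+d[:,1]*s;y=-d[:,0]*s+d[:,1]*cc
    m=(abs(P[:,2]-.029)<sz)&(abs(x)<.0725)&(abs(y)<.2)
    for lo in range(-70,70,20):
        k=m&(x*1000>lo)&(x*1000<lo+20); print(lo+10,'y',np.percentile(y[k]*1000,[1,99]).round(1),k.sum(),end=' | ')
    print()
E
python3 - <<'E'
from bars import *
c=cam('top');print(fitcradle(cloud(c)));p=np.array([.5345,.049,-.137]);bars(c,p)
print('stop',box(c,(.44,.386),.08,.062,.09),'wedge',box(c,(.565,-.41),.06,.06,.08))
plan(.43,-.39,.17,-.27+np.pi/2)
E
```

```text
clock: 26.45
eef_pos: [0.5057, -0.1535, 0.1768]
tool_rot: [0.071, 0.997, 0.0, -0.0]
ft_force: [0.0, 1.5, -3.4]
grip_width: 0.0232
grasp_force: 60.6
(array([ 0.53516354,  0.04901156, -0.13776157]), np.float64(0.04714080981835011))
-60 y [ 82.6 162.5] 152 | -40 y [ 83.6 162. ] 146 | -20 y [ 83.5 162.4] 156 | 0 y [ 83.2 162.8] 150 | 20 y [ 83.4 167.5] 147 | 40 y [ 83.4 162.2] 148 | 60 y [ 83.8 162.3] 129 | 
stop (array([0.4399, 0.3897]), 61.1, 19.4, np.float64(1.29), 153, np.float64(0.0713)) wedge (array([ 0.5657, -0.4097]), 79.4, 21.5, np.float64(0.201), 210, np.float64(0.0705))
turn wz 0.13 then shift [   9.7 -250.2    6.7] q1,q6 [-0.29 -0.15] tilt [-9.0e-04  1.6e-03 -1.0e+00]
```

```bash
python3 -m creep '[[[0,0,0],[0,0,0.13]],[[0,-40,0],[0,0,0]],[[2,-40,0],[0,0,0]],[[2,-40,0],[0,0,0]],[[2,-40,0],[0,0,0]],[[2,-40,0],[0,0,0]],[[2,-40,0],[0,0,0]],[[0,-10,20],[0,0,0]],[[0,0,40],[0,0,0]],[[0,0,40],[0,0,0]],[[0,0,14],[0,0,0]],[[0,0,0],[0,0,0]]]' 0
python3 - <<'E'
from bars import *
plan(.43,-.39,.0515,-.27+np.pi/2); print(bot.get_obs()['ft_force'])
E
```

```text
clock: 28.0
eef_pos: [0.4314, -0.3874, 0.0625]
tool_rot: [0.132, 0.991, 0.001, -0.001]
ft_force: [-0.4, -0.3, -1.1]
grip_width: 0.0231
grasp_force: 60.6
turn wz 0.005 then shift [ 0.7 -2.9 11. ] q1,q6 [-0.73 -0.47] tilt [-0.0016  0.002  -1.    ]
[-0.41855568 -0.2647514  -1.11288206]
```

```bash
python3 -m creep '[[[0,0,5],[0,0,0]],[[0,0,3],[0,0,0]],[[0,0,2],[0,0,0]],[[0,0,0],[0,0,0]]]' 0
python3 -m creep '[[[0,0,1],[0,0,0]],[[0,0,0],[0,0,0]]]' 0
```

```text
clock: 28.5
eef_pos: [0.4312, -0.3891, 0.0536]
tool_rot: [0.133, 0.991, -0.0, 0.0]
ft_force: [0.1, -0.3, -3.0]
grip_width: 0.0228
grasp_force: 60.6
clock: 28.75
eef_pos: [0.4312, -0.3891, 0.0534]
tool_rot: [0.133, 0.991, -0.0, 0.0]
ft_force: [-2.9, 2.3, 5.3]
grip_width: 0.0231
grasp_force: 61.7
```

```bash
python3 -m creep '[[[0,0,0],[0,0,0]],[[0,0,0],[0,0,0]],[[0,0,0],[0,0,0]],[[0,0,-20],[0,0,0]],[[0,0,-50],[0,0,0]],[[0,0,-60],[0,0,0]],[[0,0,0],[0,0,-0.187]],[[0,0,0],[0,0,-0.187]],[[0,0,0],[0,0,-0.187]],[[0,0,0],[0,0,-0.187]],[[0,0,0],[0,0,-0.187]],[[0,0,0],[0,0,-0.187]]]' 50
python3 - <<'E'
from bars import *
c=cam('top'); print('stop',box(c,(.44,.386),.08,.062,.09),'rake',box(c,(.43,-.39),.08,.078,.09),box(c,(.43,-.39),.08,.038,.05))
plan(.4399,.3898,.15,2.86,True)
E
```

```text
clock: 30.25
eef_pos: [0.4311, -0.3889, 0.1821]
tool_rot: [-0.418, 0.909, 0.0, -0.0]
ft_force: [0.4, -0.0, -0.3]
grip_width: 0.0498
grasp_force: 0.0
stop (array([0.4397, 0.3891]), 59.1, 19.6, np.float64(1.292), 154, np.float64(0.0712)) rake (array([ 0.4309, -0.389 ]), 79.1, 24.4, np.float64(-0.261), 209, np.float64(0.0835)) (array([ 0.4318, -0.3886]), 112.4, 56.7, np.float64(-0.275), 403, np.float64(0.0444))
turn wz -0.424 then shift [-750.5  208.    32.1] q1,q6 [-0.73 -1.6 ] tilt [-2.e-04  2.e-04 -1.e+00]
```

```bash
python3 -m creep '[[[0,0,0],[0,0,-0.14]],[[0,0,0],[0,0,-0.14]],[[0,0,0],[0,0,-0.144]],[[-50,14,0],[0,0,0]],[[-50,14,0],[0,0,0]],[[-50,14,0],[0,0,0]],[[-50,14,0],[0,0,0]],[[-50,14,0],[0,0,0]],[[-50,14,0],[0,0,0]],[[-50,14,0],[0,0,0]],[[-50,14,0],[0,0,0]],[[-50,14,0],[0,0,0]]]' 50
python3 -m creep '[[[-50,14,0],[0,0,0]],[[-50,14,0],[0,0,0]],[[-50,14,0],[0,0,0]],[[-50,14,0],[0,0,0]],[[-50,14,16],[0,0,0]],[[-50,12,16],[0,0,0]],[[0,0,0],[0,0,0]],[[0,0,0],[0,0,0]]]' 50
python3 - <<'E'
from bars import *
w=cam('wrist'); cv2.imwrite('pics/w5.png',w['image'])
b=box(w,(.44,.389),.06,.062,.08); print(b)
P=cloud(w).reshape(-1,3); m=(abs(P[:,2]-.036)<.003)&(np.hypot(P[:,0]-.44,P[:,1]-.39)<.13); print('plate',P[m].mean(0),m.sum())
plan(*b[0],.042,b[3]+np.pi/2)
E
```

```text
clock: 31.8
eef_pos: [0.4398, 0.08, 0.1825]
tool_rot: [-0.596, 0.803, -0.0, 0.0]
ft_force: [1.0, 0.2, 0.1]
grip_width: 0.0498
grasp_force: 0.0
clock: 32.8
eef_pos: [0.4472, 0.3888, 0.1499]
tool_rot: [-0.597, 0.803, -0.0, -0.001]
ft_force: [0.6, -0.7, 0.2]
grip_width: 0.0502
grasp_force: 0.0
(array([0.4388, 0.3908]), 59.3, 19.8, np.float64(1.276), 2280, np.float64(0.0727))
plate [0.44269043 0.37929765 0.03636545] 3987
turn wz 0.002 then shift [  0.3   9.  108.5] q1,q6 [ 0.71 -0.56] tilt [-1.e-04 -5.e-04 -1.e+00]
```

View pics/w5.png

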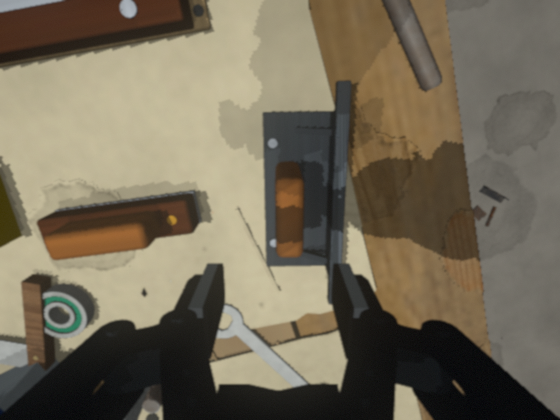

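```bash
python3 -m creep '[[[0,9,28],[0,0,0]],[[0,0,28],[0,0,0]],[[0,0,28],[0,0,0]],[[0,0,18],[0,0,0]],[[0,0,6],[0,0,0]],[[0,0,0],[0,0,0]]]' 50
python3 -m creep '[[[0,0,0],[0,0,0]],[[0,0,0],[0,0,0]],[[0,0,0],[0,0,0]],[[0,0,0],[0,0,0]]]' 0
python3 -m creep '[[[0,0,-10],[0,0,0]],[[0,0,-40],[0,0,0]],[[0,0,-50],[0,0,0]],[[0,0,-40],[0,0,0]],[[0,0,0],[0,0,0]],[[0,0,0],[0,0,0]]]' 0
python3 - <<'E'
from bars import *
p=np.array([.535,.049,-.1375])
w=cam('wrist');cv2.imwrite('pics/w6.png',w['image']); o=bot.get_obs()
P=cloud(w).reshape(-1,3); Rt=R.from_quat(o['tool_rot']).as_matrix(); q=(P-o['eef_pos'])@Rt*1000
m=(abs(q[:,0])<120)&(abs(q[:,1])<70)&(q[:,2]>-40)&(q[:,2]<60);q=q[m]
for lo in range(-30,60,5):
    k=(q[:,2]>lo)&(q[:,2]<lo+5)
    if k.sum()>20: print(lo,k.sum(),np.percentile(q[k],[2,50,98],axis=0).round(1).tolist())
plan(*c2w(p,(0,0)),.2,p[2]+np.pi/2,True)
E
```

```text
clock: 33.6
eef_pos: [0.4394, 0.3912, 0.043]
tool_rot: [-0.596, 0.803, -0.0, 0.0]
ft_force: [-0.1, 0.6, 0.9]
grip_width: 0.05
grasp_force: 0.0
clock: 34.1
eef_pos: [0.4398, 0.3921, 0.0436]
tool_rot: [-0.597, 0.802, -0.0, 0.001]
ft_force: [0.9, -2.0, 5.2]
grip_width: 0.019
grasp_force: 59.5
clock: 34.85
eef_pos: [0.4378, 0.391, 0.1803]
tool_rot: [-0.597, 0.802, -0.0, -0.002]
ft_force: [-0.3, -1.1, -4.9]
grip_width: 0.0192
grasp_force: 59.6
-30 3995 [[-26.1, -18.1, -30.0], [7.8, 0.2, -29.1], [30.1, 18.9, -25.4]]
-25 625 [[6.1, -21.9, -24.9], [10.8, 1.3, -22.7], [30.8, 22.6, -20.2]]
-20 539 [[6.2, -22.0, -19.9], [10.8, 0.6, -17.7], [30.8, 22.7, -15.1]]
-15 471 [[6.2, -21.8, -14.9], [10.8, 0.1, -12.7], [30.7, 22.2, -10.1]]
-10 319 [[6.3, -19.8, -9.9], [28.6, 0.1, -8.0], [30.9, 20.5, -5.3]]
-5 168 [[25.4, -9.6, -4.9], [30.2, 0.3, -2.7], [30.9, 9.6, -0.1]]
0 708 [[-20.4, -6.8, 0.5], [35.3, 38.6, 4.7], [90.6, 44.0, 5.0]]
5 5382 [[-25.2, 7.0, 5.1], [40.7, 39.4, 6.0], [90.7, 44.7, 9.2]]
10 675 [[-22.0, -7.3, 10.1], [30.6, 35.0, 12.4], [90.0, 35.5, 14.9]]
15 622 [[-24.7, -6.9, 15.1], [30.7, 35.0, 17.7], [67.9, 35.5, 19.9]]
20 649 [[-27.2, -6.7, 20.1], [36.3, 34.9, 22.4], [68.8, 35.5, 24.8]]
25 612 [[-26.5, -6.8, 25.1], [37.2, 34.9, 27.4], [69.0, 35.4, 29.8]]
30 2165 [[-17.3, -18.4, 30.4], [43.2, 12.2, 34.6], [69.3, 35.3, 35.0]]
35 9525 [[-13.7, -19.0, 35.0], [38.9, 13.6, 35.8], [69.8, 34.6, 37.2]]
turn wz 1.417 then shift [-143.5 -325.1  -20.5] q1,q6 [ 0.73 -0.55] tilt [-0.004  -0.0035 -1.    ]
```

```bash
python3 -m creep '[[[0,0,-4],[0,0,0.177]],[[0,0,-4],[0,0,0.177]],[[0,0,-4],[0,0,0.177]],[[0,0,-4],[0,0,0.177]],[[0,0,-4],[0,0,0.177]],[[0,0,0],[0,0,0.177]],[[0,0,0],[0,0,0.177]],[[0,0,0],[0,0,0.178]],[[-36,-40,0],[0,0,0]],[[-36,-40,0],[0,0,0]],[[-36,-50,0],[0,0,0]],[[-36,-50,0],[0,0,0]]]' 0
python3 -m creep '[[[0,-50,0],[0,0,0]],[[0,-50,0],[0,0,0]],[[0,-50,0],[0,0,0]],[[0,-50,0],[0,0,0]],[[0,0,0],[0,0,0]],[[0,0,0],[0,0,0]],[[0,0,0],[0,0,0]]]' 0
python3 - <<'E'
from bars import *
w=cam('wrist');cv2.imwrite('pics/w7.png',w['image']); np.savez('w7.npz',P=cloud(w)); o=bot.get_obs();print(o['eef_pos'])
for q in['notch5','fence']:
    for r in vision.place_of(w,q)[:2]: print(q,r['score'],r['position'],at_z(w,r['position'],.009))
E
```

```text
clock: 36.4
eef_pos: [0.556, 0.1918, 0.1992]
tool_rot: [0.069, 0.998, -0.001, -0.003]
ft_force: [0.6, 1.0, -4.5]
grip_width: 0.0189
grasp_force: 59.9
clock: 37.28
eef_pos: [0.5289, -0.0033, 0.2013]
tool_rot: [0.068, 0.998, 0.0, -0.001]
ft_force: [-0.3, 0.6, -5.1]
grip_width: 0.0187
grasp_force: 60.5
[ 0.52910685 -0.00321292  0.20156732]
notch5 0.57 [372.7, 176.9] [0.53702657 0.09222613 0.009     ]
fence 0.9 [493.1, 176.6] [0.5532735  0.21262344 0.009     ]
```

View pics/w7.png

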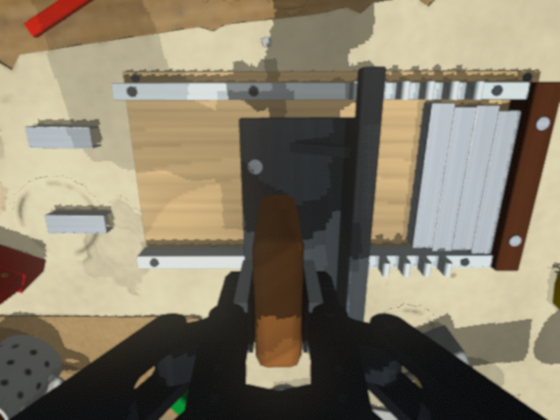

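Run:
```python
from bars import *
P=np.load('w7.npz')['P']
p0,f=fitcradle(P);print(p0,f)
for p in [p0]:
    Q=P.reshape(-1,3);Q=Q[np.isfinite(Q[:,0])];d=Q[:,:2]-p[:2];cc,s=np.cos(p[2]),np.sin(p[2]);x=(d[:,0]*cc+d[:,1]*s)*1000;y=(-d[:,0]*s+d[:,1]*cc)*1000;z=Q[:,2]*1000
    for nm,xa,xb in(('near',-89,-75),('far',75,89)):
        print(nm)
        k=(x>xa)&(x<xb)&(y>0)&(y<175)
        for a in range(16,176,2):
            j=k&(y>=a)&(y<a+2); 
            print(a, round(np.percentile(z[j],95)) if j.sum()>3 else '-',end='; ')
        print()
    k=(abs(x)<40)
    print([(a,round(np.median(z[k&(y>=a)&(y<a+1.5)]),0) if (k&(y>=a)&(y<a+1.5)).sum()>3 else None) for a in np.arange(76,180,1.5)])
    k=(abs(x)<80)&(z<.02e3)&(z>5); print('bed -y end',np.percentile(y[k],[.2,1]))
```

```text
[ 0.53191732  0.04903415 -0.13386975] 0.031481470546790694
near
16 -; 18 -; 20 -; 22 -; 24 -; 26 -; 28 -; 30 -; 32 -; 34 52; 36 -; 38 -; 40 35; 42 35; 44 35; 46 35; 48 51; 50 52; 52 53; 54 52; 56 -; 58 -; 60 36; 62 35; 64 35; 66 35; 68 51; 70 52; 72 52; 74 51; 76 -; 78 -; 80 -; 82 35; 84 35; 86 35; 88 52; 90 53; 92 52; 94 51; 96 -; 98 -; 100 -; 102 36; 104 35; 106 35; 108 51; 110 53; 112 53; 114 51; 116 -; 118 -; 120 -; 122 -; 124 35; 126 35; 128 35; 130 36; 132 37; 134 37; 136 37; 138 37; 140 36; 142 35; 144 35; 146 35; 148 35; 150 35; 152 35; 154 35; 156 36; 158 35; 160 36; 162 41; 164 43; 166 44; 168 43; 170 43; 172 43; 174 44; 
far
16 -; 18 -; 20 -; 22 -; 24 -; 26 -; 28 -; 30 -; 32 -; 34 51; 36 -; 38 35; 40 35; 42 35; 44 35; 46 35; 48 50; 50 52; 52 52; 54 51; 56 35; 58 35; 60 35; 62 35; 64 35; 66 35; 68 51; 70 52; 72 53; 74 51; 76 43; 78 35; 80 35; 82 35; 84 35; 86 35; 88 51; 90 53; 92 52; 94 52; 96 -; 98 36; 100 35; 102 35; 104 35; 106 35; 108 51; 110 53; 112 52; 114 51; 116 -; 118 34; 120 35; 122 35; 124 35; 126 35; 128 35; 130 35; 132 36; 134 36; 136 36; 138 36; 140 35; 142 35
[... 2186 characters left out ...]
.float64(155.5), np.float64(30.0)), (np.float64(157.0), np.float64(30.0)), (np.float64(158.5), np.float64(30.0)), (np.float64(160.0), np.float64(30.0)), (np.float64(161.5), np.float64(30.0)), (np.float64(163.0), np.float64(36.0)), (np.float64(164.5), np.float64(41.0)), (np.float64(166.0), np.float64(42.0)), (np.float64(167.5), np.float64(42.0)), (np.float64(169.0), np.float64(42.0)), (np.float64(170.5), np.float64(42.0)), (np.float64(172.0), np.float64(42.0)), (np.float64(173.5), np.float64(42.0)), (np.float64(175.0), np.float64(42.0)), (np.float64(176.5), np.float64(42.0)), (np.float64(178.0), np.float64(42.0)), (np.float64(179.5), np.float64(42.0))]
bed -y end [-345.86480158 -325.42964447]
```

```bash
cat > look.py <<'E'
from bars import *
def look(P,p):
    "rail x edges and yaw, tooth -y faces, bar front, fence, in frame p (mm)"
    Q=P.reshape(-1,3);Q=Q[np.isfinite(Q[:,0])];d=Q[:,:2]-p[:2];cc,s=np.cos(p[2]),np.sin(p[2]);x=(d[:,0]*cc+d[:,1]*s)*1000;y=(-d[:,0]*s+d[:,1]*cc)*1000;z=Q[:,2]*1000
    for ya,yb in((-170,-60),(118,155)):
        for xa,xb in((-100,-65),(65,100)):
            k=(z>31)&(z<39)&(x>xa)&(x<xb)&(y>ya)&(y<yb)
            if k.sum()>50: print('rail',ya,xa,np.percentile(x[k],[3,97]).round(1),k.sum())
    for xa,xb in((-89,-75),(75,89)):
        k=(z>47)&(z<56)&(x>xa)&(x<xb)&(y>20)&(y<125); v=np.sort(y[k]); g=np.split(v,np.where(np.diff(v)>4)[0]+1)
        print('teeth',xa,[(np.percentile(a,[2,98]).round(1).tolist(),len(a)) for a in g if len(a)>10])
    k=(abs(x)<60)&(z>26)&(z<34)&(y>40)&(y<170)
    if k.sum(): print('bars',np.percentile(y[k],[1,99]).round(1))
E
python3 - <<'E'
from look import *
p=np.array([.5319,.0490,-.1339]); look(np.load('w7.npz')['P'],p)
o=bot.get_obs(); print('tcp in p',w2c(p,o['eef_pos'][:2])*1000, R.from_quat(o['tool_rot']).as_matrix()[:,1])
E
```

```text
rail -170 -100 [-89.1 -76.1] 2149
rail -170 65 [74.3 87. ] 1042
rail 118 -100 [-89.2 -67.8] 633
rail 118 65 [68.1 87.8] 475
teeth -89 [([34.4, 35.8], 18), ([48.8, 55.3], 164), ([68.7, 75.1], 172), ([88.5, 94.9], 173), ([108.4, 115.1], 179)]
teeth 75 [([48.7, 55.0], 98), ([68.7, 75.3], 99), ([88.5, 94.6], 101), ([108.5, 114.8], 106)]
bars [ 83.8 164.3]
tcp in p [  4.43221285 -52.17118458] [1.35475913e-01 9.90780640e-01 1.71153993e-05]
```

```bash
python3 -m creep '[[[1,14,0],[0,0,0]],[[1,20,0],[0,0,0]],[[1,20,10],[0,0,0]],[[2,20,30],[0,0,0]],[[0,0,40],[0,0,0]],[[0,0,30],[0,0,0]],[[0,0,8],[0,0,0]],[[0,0,0],[0,0,0]],[[0,0,0],[0,0,0]],[[0,0,0],[0,0,0]]]' 0
python3 - <<'E'
from look import *
p=np.array([.5319,.0490,-.1339]);w=cam('wrist');cv2.imwrite('pics/w8.png',w['image']);P=cloud(w); look(P,p)
o=bot.get_obs(); print('tcp in p',w2c(p,o['eef_pos'][:2])*1000,o['eef_pos'], o['ft_force'])
E
```

```text
clock: 38.67
eef_pos: [0.5356, 0.0697, 0.0857]
tool_rot: [0.069, 0.998, 0.0, 0.001]
ft_force: [-0.1, 0.3, -4.8]
grip_width: 0.0191
grasp_force: 60.5
rail -170 -100 [-89.  -75.8] 3452
rail -170 65 [74.1 87.6] 2218
rail 118 -100 [-89.  -75.7] 1580
rail 118 65 [70.4 87. ] 760
teeth -89 [([29.0, 35.8], 407), ([49.0, 55.6], 420), ([73.5, 75.7], 89), ([88.7, 95.2], 443), ([108.6, 115.0], 450)]
teeth 75 [([30.5, 35.9], 54)]
bars [ 83.9 164.3]
tcp in p [ 0.72110045 20.93746507] [0.5354098  0.06965378 0.08553038] [ 0.41016289  0.58825601 -3.84661652]
```

View pics/w8.png

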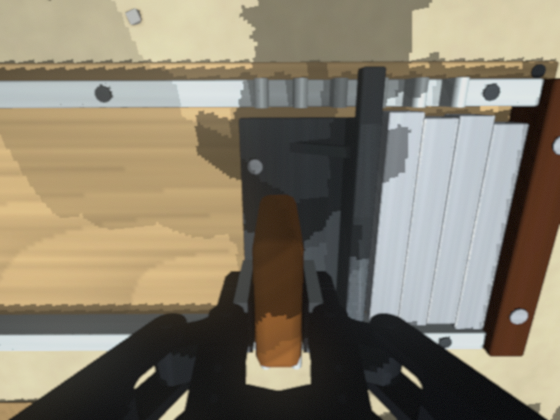

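```bash
python3 -m creep '[[[1.6,1.2,6],[0,0,0]],[[0,0,5],[0,0,0]],[[0,0,5],[0,0,0]],[[0,0,0],[0,0,0]],[[0,0,0],[0,0,0]]]' 0
python3 -m creep '[[[0,0,4],[0,0,0]],[[0,0,4],[0,0,0]],[[0,0,0],[0,0,0]]]' 0
python3 - <<'E'
from look import *
p=np.array([.5319,.0490,-.1339]);o=bot.get_obs(); print('tcp in p',w2c(p,o['eef_pos'][:2])*1000,o['eef_pos'], o['ft_force'])
E
```

```text
clock: 39.35
eef_pos: [0.5332, 0.071, 0.0682]
tool_rot: [0.069, 0.998, -0.0, -0.0]
ft_force: [-0.3, -0.7, -5.0]
grip_width: 0.0189
grasp_force: 60.6
clock: 39.72
eef_pos: [0.5326, 0.0709, 0.0597]
tool_rot: [0.069, 0.998, -0.0, -0.001]
ft_force: [0.9, 0.4, -4.0]
grip_width: 0.0191
grasp_force: 60.6
tcp in p [-2.25165725 21.83758072] [0.53258382 0.0709427  0.05973571] [ 0.9307496   0.43672291 -3.98729257]
```

```bash
python3 -m creep '[[[0,0,3],[0,0,0]],[[0,0,3],[0,0,0]],[[0,0,1.5],[0,0,0]],[[0,0,0],[0,0,0]]]' 0
```

```text
clock: 40.22
eef_pos: [0.5331, 0.071, 0.0529]
tool_rot: [0.069, 0.998, 0.0, 0.0]
ft_force: [0.1, -0.4, -5.1]
grip_width: 0.0188
grasp_force: 60.6
```

```bash
python3 -m creep '[[[0,0,1],[0,0,0]],[[0,0,1],[0,0,0]],[[0,0,0],[0,0,0]]]' 0
python3 -m creep '[[[0,0,0],[0,0,0]],[[0,0,0],[0,0,0]],[[0,0,0],[0,0,0]],[[0,0,-15],[0,0,0]],[[0,0,-40],[0,0,0]],[[0,-20,-50],[0,0,0]],[[0,-40,-10],[0,0,0]],[[0,0,0],[0,0,0]],[[0,0,0],[0,0,0]]]' 45
python3 - <<'E'
from look import *
p=np.array([.5319,.0490,-.1339]);w=cam('wrist');cv2.imwrite('pics/w9.png',w['image']);P=cloud(w); look(P,p)
Q=P.reshape(-1,3);Q=Q[np.isfinite(Q[:,0])]
d=Q[:,:2]-p[:2];cc,s=np.cos(p[2]),np.sin(p[2]);x=(d[:,0]*cc+d[:,1]*s)*1000;y=(-d[:,0]*s+d[:,1]*cc)*1000;z=Q[:,2]*1000
for a in range(-60,61,20):
    k=(abs(x-a)<10)&(z>42)&(z<49)&(y>45)&(y<85); print(a,'plate top y',np.percentile(y[k],[2,98]).round(1) if k.sum()>10 else None, np.median(z[k]).round(1) if k.sum()>10 else 0)
c=cam('top'); print('wedge',box(c,(.565,-.41),.06,.06,.08))
plan(.5635,-.4095,.17,.205+np.pi/2)
E
```

```text
clock: 40.6
eef_pos: [0.5332, 0.071, 0.0526]
tool_rot: [0.069, 0.998, 0.0, 0.001]
ft_force: [-4.5, -1.9, 8.7]
grip_width: 0.0192
grasp_force: 62.5
clock: 41.72
eef_pos: [0.5249, 0.0117, 0.1662]
tool_rot: [0.069, 0.998, 0.0, 0.0]
ft_force: [0.0, 0.6, 0.5]
grip_width: 0.0451
grasp_force: 0.0
rail -170 -100 [-89. -76.] 2705
rail -170 65 [74.2 87.5] 1161
rail 118 -100 [-89.  -69.8] 768
rail 118 65 [69.6 87.6] 554
teeth -89 [([28.9, 35.4], 196), ([48.9, 74.8], 443), ([88.5, 95.1], 216), ([108.3, 115.0], 225)]
teeth 75 [([48.8, 74.6], 251), ([88.6, 95.1], 123), ([108.4, 114.7], 128)]
bars [ 51.  164.3]
-60 plate top y [56.3 65.9] 46.0
-40 plate top y [56.4 65.9] 46.1
-20 plate top y [56.3 65.9] 46.2
0 plate top y [56.3 66. ] 46.1
20 plate top y [56.4 66.1] 46.1
40 plate top y [56.4 66.2] 46.0
60 plate top y [56.4 66. ] 46.1
wedge (array([ 0.5658, -0.4099]), 79.7, 22.4, np.float64(0.179), 211, np.float64(0.07))
turn wz -0.342 then shift [  47.7 -420.8   -4.6] q1,q6 [0.02 0.16] tilt [-1.e-03  3.e-04 -1.e+00]
```

```bash
python3 -m creep '[[[0,0,0],[0,0,-0.171]],[[0,0,0],[0,0,-0.171]],[[5,-42,0],[0,0,0]],[[5,-42,0],[0,0,0]],[[5,-42,0],[0,0,0]],[[5,-42,0],[0,0,0]],[[5,-42,0],[0,0,0]],[[5,-42,0],[0,0,0]],[[5,-42,0],[0,0,0]],[[5,-42,0],[0,0,0]],[[5,-42,0],[0,0,0]],[[3,-43,0],[0,0,0]]]' 45
python3 -m creep '[[[0,0,0],[0,0,0]],[[0,0,0],[0,0,0]]]' 45
python3 - <<'E'
from look import *
w=cam('wrist');cv2.imwrite('pics/w10.png',w['image'])
b=box(w,(.565,-.41),.06,.06,.08);print(b,box(w,(.565,-.41),.06,.01,.055))
plan(*b[0],.043,b[3]+np.pi/2)
E
```

```text
clock: 43.32
eef_pos: [0.5637, -0.4105, 0.1647]
tool_rot: [-0.103, 0.995, 0.001, -0.001]
ft_force: [0.5, -0.1, 0.4]
grip_width: 0.0447
grasp_force: 0.0
clock: 43.58
eef_pos: [0.5633, -0.4092, 0.1645]
tool_rot: [-0.102, 0.995, 0.001, -0.001]
ft_force: [0.7, -0.0, -0.1]
grip_width: 0.0453
grasp_force: 0.0
(array([ 0.5645, -0.4098]), 79.0, 20.0, np.float64(0.205), 2708, np.float64(0.0718)) (array([ 0.5525, -0.3848]), 82.8, 54.5, np.float64(0.48), 514, np.float64(0.0374))
turn wz 0.001 then shift [ -0.8  -1.2 122.1] q1,q6 [-0.63 -0.83] tilt [-0.0012  0.0014 -1.    ]
```

View pics/w10.png

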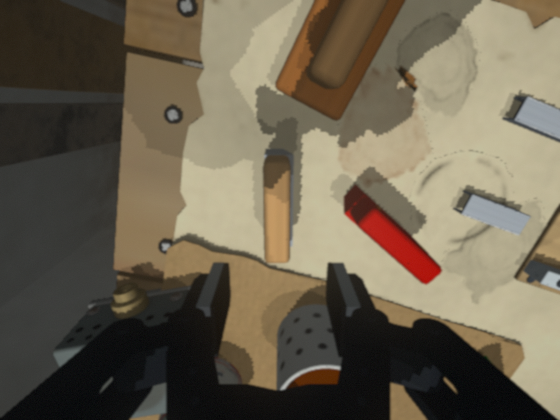

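Run:
```python
from look import *
w=cam('wrist');P=cloud(w).reshape(-1,3);P=P[np.isfinite(P[:,0])]
d=P[:,:2]-[.5645,-.4098];a=.205;x=(d[:,0]*np.cos(a)+d[:,1]*np.sin(a))*1000;y=(-d[:,0]*np.sin(a)+d[:,1]*np.cos(a))*1000;z=P[:,2]*1000
for lo in range(5,75,6):
    k=(z>lo)&(z<lo+6)&(abs(x)<45)&(abs(y)<19)
    if k.sum()>3: print(lo,k.sum(),'x',np.percentile(x[k],[3,97]).round(1),'y',np.percentile(y[k],[3,50,97]).round(1))
```

```text
5 116 x [-44.1  36.9] y [-18.8  -7.5  18.3]
11 24 x [-39.4 -39.1] y [-9.4 -2.5  6.7]
17 29 x [-39.4 -39.1] y [-9.3  0.9  7.8]
23 32 x [-39.4 -39.1] y [-9.   0.5 10.1]
29 29 x [-39.4 -39. ] y [-8.9  0.9 11.6]
35 300 x [-39.2  37.6] y [-7.  12.1 13.4]
41 26 x [-39.3 -36.9] y [-8.5 -0.2  8.9]
47 39 x [-39.4 -36.9] y [-8.1  0.9  8.5]
53 30 x [-39.4 -36.3] y [-8.9 -0.2  8.7]
59 41 x [-39.4 -36.3] y [-8.6 -0.5  9. ]
65 540 x [-39.1  36. ] y [-9.9  1.7  9.9]
71 2161 x [-36.   36.2] y [-8.2  0.2  8.2]
```

```bash
python3 -m creep '[[[-1,-1,30],[0,0,0]],[[0,0,30],[0,0,0]],[[0,0,30],[0,0,0]],[[0,0,22],[0,0,0]],[[0,0,9],[0,0,0]],[[0,0,0],[0,0,0]]]' 45
python3 -m creep '[[[0,0,0],[0,0,0]],[[0,0,0],[0,0,0]],[[0,0,0],[0,0,0]],[[0,0,0],[0,0,0]]]' 0
python3 -m creep '[[[0,0,-10],[0,0,0]],[[0,0,-40],[0,0,0]],[[0,0,-50],[0,0,0]],[[0,0,-30],[0,0,0]],[[0,0,0],[0,0,0]],[[0,0,0],[0,0,0]]]' 0
python3 - <<'E'
from look import *
p=np.array([.5319,.0490,-.1339]);
w=cam('wrist'); o=bot.get_obs();P=cloud(w).reshape(-1,3);q=(P-o['eef_pos'])@R.from_quat(o['tool_rot']).as_matrix()*1000
for lo in range(-30,50,8):
    k=(q[:,2]>lo)&(q[:,2]<lo+8)&(abs(q[:,0])<60)&(abs(q[:,1])<25)
    if k.sum()>3: print(lo,k.sum(),'x',np.percentile(q[k,0],[3,97]).round(1),'y',np.percentile(q[k,1],[3,50,97]).round(1))
# wedge centre (tool y~0): back face y-10 against plate 66.2 -> centre 76.2
plan(*c2w(p,(-.0009,.0765)),.16,p[2]+np.pi/2,True)
E
```

```text
clock: 44.42
eef_pos: [0.5645, -0.4102, 0.0448]
tool_rot: [-0.102, 0.995, 0.0, -0.0]
ft_force: [-0.6, 0.0, 0.4]
grip_width: 0.045
grasp_force: 0.0
clock: 44.92
eef_pos: [0.5653, -0.4115, 0.0466]
tool_rot: [-0.102, 0.995, -0.001, 0.001]
ft_force: [-0.1, 1.7, 5.2]
grip_width: 0.0188
grasp_force: 59.4
clock: 45.68
eef_pos: [0.5635, -0.4107, 0.1726]
tool_rot: [-0.102, 0.995, 0.001, -0.001]
ft_force: [-0.9, 0.7, -3.5]
grip_width: 0.019
grasp_force: 59.1
-30 8706 x [-34.5  38. ] y [-12.3  -0.   12.4]
-22 866 x [ 7.  39.7] y [-22.2  -0.4  21.6]
-14 601 x [ 7.  39.7] y [-21.3   0.4  20.9]
-6 235 x [11.1 39.8] y [-13.2  -0.   11.4]
2 545 x [ 7.9 39.7] y [-8.8 11.2 13.7]
10 196 x [39.2 39.8] y [-9.1  1.2 11.8]
18 157 x [39.3 39.8] y [-8.8  0.5  9.9]
26 129 x [39.2 39.8] y [-8.5 -0.5  8.3]
34 96 x [39.3 39.8] y [-8.7 -1.1  6.1]
42 27 x [39.3 39.7] y [-8.6 -1.7  5.2]
turn wz 0.338 then shift [ 93.2 527.7  11.9] q1,q6 [-0.63 -0.83] tilt [-0.004   0.0028 -1.    ]
```

```bash
python3 -m creep '[[[0,0,0],[0,0,0.169]],[[0,0,0],[0,0,0.169]],[[9,53,0],[0,0,0]],[[9,53,0],[0,0,0]],[[9,53,0],[0,0,0]],[[9,53,0],[0,0,0]],[[9,53,0],[0,0,0]],[[9,53,0],[0,0,0]],[[9,53,0],[0,0,0]],[[9,53,0],[0,0,0]],[[9,53,0],[0,0,0]],[[12,51,0],[0,0,0]]]' 0
python3 -m creep '[[[0,0,20],[0,0,0]],[[0,0,30],[0,0,0]],[[0,0,15],[0,0,0]],[[0,0,0],[0,0,0]],[[0,0,0],[0,0,0]]]' 0
python3 - <<'E'
from look import *
p=np.array([.5319,.0490,-.1339]);w=cam('wrist');cv2.imwrite('pics/w11.png',w['image']);P=cloud(w); look(P,p)
Q=P.reshape(-1,3);Q=Q[np.isfinite(Q[:,0])]
d=Q[:,:2]-p[:2];cc,s=np.cos(p[2]),np.sin(p[2]);x=(d[:,0]*cc+d[:,1]*s)*1000;y=(-d[:,0]*s+d[:,1]*cc)*1000;z=Q[:,2]*1000
for a in range(-70,71,20):
    k=(abs(x-a)<10)&(z>42)&(z<49)&(y>45)&(y<75);k2=(abs(x-a)<10)&(z>26)&(z<33)&(y>75)&(y<165); print(a,[np.percentile(y[j],[2,98]).round(1) if j.sum()>10 else None for j in(k,k2)])
o=bot.get_obs();print(w2c(p,o['eef_pos'][:2])*1000)
plan(*c2w(p,(-.0009,.0773)),.08,p[2]+np.pi/2,True)
E
```

```text
clock: 47.22
eef_pos: [0.5412, 0.126, 0.1725]
tool_rot: [0.067, 0.998, -0.001, -0.002]
ft_force: [0.4, -0.6, -2.5]
grip_width: 0.0187
grasp_force: 59.2
clock: 47.85
eef_pos: [0.5432, 0.1243, 0.1103]
tool_rot: [0.067, 0.998, 0.0, 0.0]
ft_force: [1.1, -0.9, -1.2]
grip_width: 0.0189
grasp_force: 59.4
rail -170 -100 [-89.  -75.6] 1334
rail -170 65 [74.1 88.1] 1782
rail 118 -100 [-89.4 -75.4] 1500
rail 118 65 [67.  82.1] 305
teeth -89 [([29.4, 36.1], 319), ([49.5, 75.7], 658), ([89.0, 95.7], 311), ([109.0, 115.6], 312)]
teeth 75 []
bars [ 84.2 164. ]
-70 [array([56.6, 66.3]), array([ 84.6, 164.1])]
-50 [array([56.8, 66.5]), array([ 85.4, 163.6])]
-30 [array([56.8, 66.1]), array([ 86.9, 163.5])]
-10 [array([56.7, 62.8]), array([ 97.9, 163.6])]
10 [array([56.7, 58.8]), array([ 97.8, 163.6])]
30 [array([57.2, 58.7]), array([ 98.7, 163.8])]
50 [None, array([113.1, 163.9])]
70 [None, array([122.6, 163.9])]
[ 1.50886001 76.30773106]
turn wz -0.0 then shift [ 2.4  1.  30.8] q1,q6 [0.23 0.36] tilt [ 1.9e-03  4.0e-04 -1.0e+00]
```

View pics/w11.png

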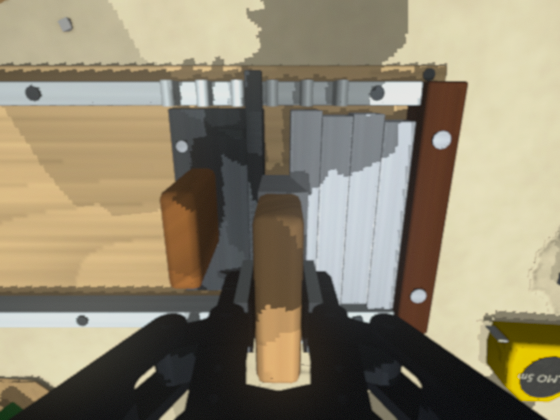

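```bash
python3 -m creep '[[[2.4,1.4,0],[0,0,0]],[[0,0,12],[0,0,0]],[[0,0,10],[0,0,0]],[[0,0,8],[0,0,0]],[[0,0,4],[0,0,0]],[[0,0,4],[0,0,0]],[[0,0,0],[0,0,0]]]' 0
python3 -m creep '[[[0,0,3],[0,0,0]],[[0,0,3],[0,0,0]],[[0,0,0],[0,0,0]]]' 0
```

```text
clock: 48.78
eef_pos: [0.5404, 0.1261, 0.0715]
tool_rot: [0.067, 0.998, -0.0, -0.0]
ft_force: [-0.3, 0.1, -1.5]
grip_width: 0.019
grasp_force: 59.4
clock: 49.15
eef_pos: [0.5409, 0.1252, 0.066]
tool_rot: [0.067, 0.998, -0.001, 0.001]
ft_force: [0.7, -5.1, 0.3]
grip_width: 0.0192
grasp_force: 59.7
```

```bash
python3 -m creep '[[[0,0,2],[0,0,0]],[[0,-0.5,2],[0,0,0]],[[0,-0.5,1],[0,0,0]],[[0,0,0],[0,0,0]]]' 0
python3 -m creep '[[[0,0,2],[0,0,0]],[[0,0,1],[0,0,0]],[[0,0,0],[0,0,0]]]' 0
```

```text
clock: 49.65
eef_pos: [0.5411, 0.1246, 0.0632]
tool_rot: [0.067, 0.998, -0.0, 0.001]
ft_force: [-4.1, -5.5, 12.5]
grip_width: 0.0188
grasp_force: 61.5
clock: 50.02
eef_pos: [0.5414, 0.1241, 0.0611]
tool_rot: [0.067, 0.998, -0.001, 0.002]
ft_force: [-4.6, -6.4, 17.9]
grip_width: 0.0189
grasp_force: 61.9
```

```bash
python3 -m creep '[[[0,0,2],[0,0,0]],[[0,0,2],[0,0,0]],[[0,0,1],[0,0,0]],[[0,0,0],[0,0,0]]]' 0
python3 -m creep '[[[0,0,1],[0,0,0]],[[0,0,1],[0,0,0]],[[0,0,0],[0,0,0]]]' 0
```

```text
clock: 50.52
eef_pos: [0.5419, 0.1244, 0.0598]
tool_rot: [0.067, 0.998, -0.0, 0.003]
ft_force: [-12.0, -8.3, 38.1]
grip_width: 0.0188
grasp_force: 65.2
clock: 50.9
eef_pos: [0.542, 0.1244, 0.0595]
tool_rot: [0.067, 0.998, -0.0, 0.004]
ft_force: [-14.4, -8.4, 47.7]
grip_width: 0.0184
grasp_force: 66.6
```

```bash
python3 -m creep '[[[0,0,-5],[0,0,0]],[[0,0,0],[0,0,0]]]' 0
python3 -m creep '[[[0,0,0],[0,0,0]],[[0,0,0],[0,0,0]],[[0,0,0],[0,0,0]],[[0,0,-10],[0,0,0]],[[0,0,-30],[0,0,0]],[[0,0,0],[0,0,0]]]' 32
python3 -m creep '[[[0,0,0],[0,0,0]],[[0,0,0],[0,0,0]],[[0,0,0],[0,0,0]],[[0,0,0],[0,0,0]]]' 0
python3 - <<'E'
from look import *
w=cam('wrist');p=np.array([.5319,.0490,-.1339]);b=box(w,(.541,.125),.05,.06,.1);print(b,w2c(p,b[0]),bot.get_obs()['eef_pos'])
E
```

```text
clock: 51.15
eef_pos: [0.5418, 0.1243, 0.0596]
tool_rot: [0.067, 0.998, -0.001, 0.002]
ft_force: [-4.8, -6.4, 18.8]
grip_width: 0.0188
grasp_force: 62.6
clock: 51.9
eef_pos: [0.5426, 0.1259, 0.0986]
tool_rot: [0.067, 0.998, 0.001, 0.003]
ft_force: [1.0, 0.2, -1.1]
grip_width: 0.0321
grasp_force: 0.0
clock: 52.4
eef_pos: [0.54, 0.1252, 0.0953]
tool_rot: [0.067, 0.998, -0.0, -0.0]
ft_force: [0.1, -0.3, -0.4]
grip_width: 0.0
grasp_force: 0.0
(array([0.5269, 0.1071]), 70.1, 43.8, np.float64(-1.376), 4260, np.float64(0.0845)) [-0.01271161  0.05691243] [0.54014942 0.12516328 0.09544582]
```

```bash
python3 -m creep '[[[1,-0.5,5],[0,0,0]],[[0,0,4],[0,0,0]],[[0,0,2],[0,0,0]],[[0,0,0],[0,0,0]]]' 0
python3 -m creep '[[[0,0,2],[0,0,0]],[[0,0,1],[0,0,0]],[[0,0,0],[0,0,0]]]' 0
```

```text
clock: 52.95
eef_pos: [0.5393, 0.1248, 0.0847]
tool_rot: [0.067, 0.998, -0.0, -0.0]
ft_force: [0.0, -0.0, -0.1]
grip_width: -0.0005
grasp_force: 0.0
clock: 53.32
eef_pos: [0.5395, 0.125, 0.0844]
tool_rot: [0.067, 0.998, 0.0, 0.001]
ft_force: [-5.9, -1.2, 14.9]
grip_width: -0.0
grasp_force: 7.5
```

```bash
python3 -m creep '[[[0,0,1.5],[0,0,0]],[[0,0,1],[0,0,0]],[[0,0,0],[0,0,0]]]' 0
python3 -m creep '[[[0,0,-8],[0,0,0]],[[0,0,-30],[0,0,0]],[[0,0,-50],[0,0,0]],[[0,-40,-50],[0,0,0]],[[0,-60,0],[0,0,0]],[[0,-60,0],[0,0,0]],[[0,0,0],[0,0,0]],[[0,0,0],[0,0,0]]]' 0
python3 - <<'E'
from look import *
p=np.array([.5319,.0490,-.1339]);w=cam('wrist');P=cloud(w);look(P,p)
b=box(w,(.541,.125),.05,.07,.1);print(b,w2c(p,b[0]))
c=cam('top');cv2.imwrite('pics/fin.png',cv2.resize(c['image'][130:310,90:450],(800,400),interpolation=cv2.INTER_CUBIC))
E
```

```text
clock: 53.7
eef_pos: [0.5397, 0.1251, 0.0843]
tool_rot: [0.067, 0.998, 0.001, 0.002]
ft_force: [-10.6, -1.7, 27.1]
grip_width: -0.0001
grasp_force: 13.8
clock: 54.7
eef_pos: [0.5181, -0.0327, 0.2159]
tool_rot: [0.067, 0.998, 0.0, -0.0]
ft_force: [-1.2, 1.2, 1.1]
grip_width: -0.0
grasp_force: 0.0
rail -170 -100 [-89.2 -76.2] 1921
rail -170 65 [74.2 87.3] 1098
rail 118 -100 [-88.9 -66.9] 545
rail 118 65 [68.9 87.7] 415
teeth -89 [([28.8, 35.1], 151), ([48.7, 74.7], 332), ([88.5, 95.2], 158), ([108.1, 114.6], 165)]
teeth 75 [([28.4, 35.0], 92), ([48.5, 62.4], 95), ([68.4, 75.3], 94), ([88.1, 94.8], 101), ([108.3, 114.6], 100)]
bars [ 47.7 164.4]
(array([0.5389, 0.1046]), 78.9, 58.9, np.float64(-0.127), 2853, np.float64(0.0848)) [-0.00048527  0.05603681]
```

View pics/fin.png

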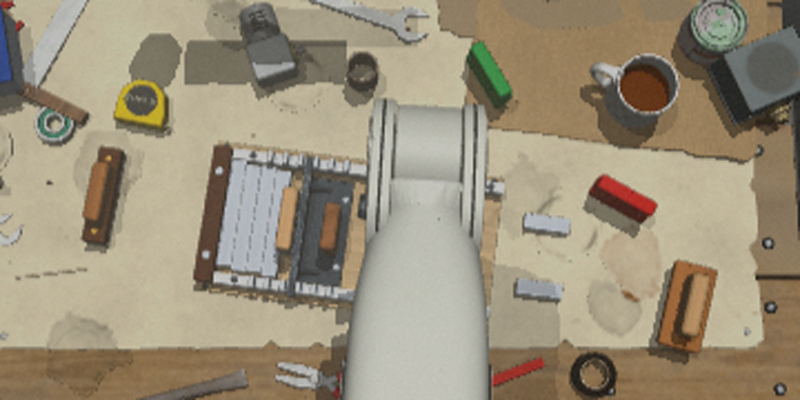

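```bash
python3 -c "
from workcell import workorder
print(workorder.job_done())"
```

```text
the job is handed in; nothing more can be done
None
```

The job is handed in, with no verdict returned: two offcuts swept onto the bench, four blanks raked tight against the fence, the stop in the 4-blank notches, the wedge jammed about 5 mm above the bed, and rake and scraper standing on the bench.

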